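# Trim wax off embedding angles and nest them away

## Task

Pull the drip tray of the wax trimmer out to its stop. Then take the aluminium embedding angles that are there, from the largest to the smallest: hold the outer face of the long leg squarely and centrally against the sprung trimmer bar, pushed back about a centimetre, for a second, turn the angle and do the same with the outer face of its short leg, and stand it in the corner bracket, long leg along the long wall, each one snugly nested in the one before (the first in the bracket itself), legs parallel and no gap left. When all are nested push the tray fully home again; do not disturb the jar, the cassettes or the beaker.

Things in the scene. Friction and masses are not known exactly. Their poses are not given: they have to be found in the camera images.
- tray (a joint): slide of the drip tray (steel pan 150 by 170 mm, rim 12, front edge 16, floor 5 mm above the worktop), m: 0 home, 0.125 pulled out to its stop, towards minus x of bar_face; about 2 N of friction, stays where it is left
- tray_tab (a point): upright black pull tab of the tray, 10 mm thick along the slide, 50 wide, top 56 mm above the worktop; point on its middle line 14 mm below its top, moves with the tray; axes as bar_face. Tray home: 48 mm in front of the bar face, free on both sides
- bar (a joint): travel of the sprung trimmer bar, m: 0 at rest, 0.015 pushed fully back; it springs back. About 1 N to start, 2.2 N at 10 mm, 2.8 N at the end
- bar_face (a point): centre of the front face of the steel bar (140 mm wide, heights 24 to 40 mm), the foremost part of the trimmer, moves with it; 32 mm above the worktop. x points into the housing, the way the bar is pushed, y along the bar, z up. Housing 190 wide, 150 deep, 43 high. Hold an angle with its foot about 20 mm up, clear of the tray: the bar meets its lower part, fingers gripping the top 10 mm pass above
- bar_rest (a point): fixed point on the trimmer: where bar_face is when the bar is at rest; same axes
- large_edge (a point): large aluminium angle (may be absent): L-section on end, 56 mm tall, legs 12 mm thick, outside lengths 112 (long) and 100 mm (short), 0.2 to 0.4 kg. Point: outer corner edge, half-way up. x runs from the corner along the long leg's outer face, y along the short leg's, z up; metal fills y 0 to 12 (long leg) and x 0 to 12. Easily carried by the top of the long leg, 40 to 45 mm from the corner
- medium_edge (a point): medium aluminium angle (may be absent): L-section on end, 56 mm tall, legs 12 mm thick, outside lengths 98 (long) and 86 mm (short), 0.2 to 0.4 kg. Point: outer corner edge, half-way up. x runs from the corner along the long leg's outer face, y along the short leg's, z up; metal fills y 0 to 12 (long leg) and x 0 to 12. Easily carried by the top of the long leg, 40 to 45 mm from the corner
- small_edge (a point): small aluminium angle (may be absent): L-section on end, 56 mm tall, legs 12 mm thick, outside lengths 84 (long) and 72 mm (short), 0.2 to 0.4 kg. Point: outer corner edge, half-way up. x runs from the corner along the long leg's outer face, y along the short leg's, z up; metal fills y 0 to 12 (long leg) and x 0 to 12. Easily carried by the top of the long leg, 40 to 45 mm from the corner
- bracket_corner (a point): dark steel corner bracket fixed to the worktop, walls 40 mm high; point on the inner corner line, 28 mm up; x along the inner face of the long wall (140 mm), y along the short wall (125 mm), z up. Angles stand in it on the worktop, axes parallel: the first with its edge point here, the next 12 mm further in x and y, and so on. They slide home when pushed on their inner faces
- jar_p (a point): a closed jar, 72 mm across and 90 mm tall, origin under its centre; leave it alone
- cassettes_p (a point): a block of stacked white cassettes, 60 by 90 mm and 40 mm tall, origin under its centre; leave it alone
- beaker_p (a point): a steel beaker, 68 mm across and 80 mm tall, origin under its centre; leave it alone
Things that resemble listed ones, but are neither listed nor needed, are in the scene too. What is shaped like the part that bears small_edge but green, purple or yellow is not meant.

How it is judged:
By the outcome, as a careful person would: the job done as asked, in the order asked, and still so for the second after the job is handed in, with the robot touching nothing.
Of large, medium, small only 2 to 3 are there at a start; the rules pass over those that are not, and their reading is None.
At some moment in a run one of large, medium, small may be knocked a few centimetres aside while the robot is not near it.
Once in a run the grip may slacken for a moment while it holds something.
It also fails if it takes over 210 s, if anything falls off the work surface, if the arm or the gripper's body presses on something with over 40 N, if the wrist force passes 120 N, or if a joint passes its speed limit or range.

## Robot

A 7-joint arm with a two-finger parallel gripper is mounted at the origin on the work surface. World frame = base frame: x ahead of the robot, y to its left, z up, the work surface at z = 0. Lengths are in m, angles in rad, forces in N, time in s.
With the tool pointing down it reaches from about 0.4 to 0.85 m from the base axis. Payload 4.5 kg.
Tool frame: the origin (TCP) lies where the fingers leave the gripper's body, on its centre line; the fingertips stand 64 mm ahead of it and the grasp point (between the pads) lies 45 mm ahead of it; z points along the fingers, y is the direction in which the jaws open and shut (so a half turn about z gives the same grasp; the last joint's range is limited). The gripper opens to 88 mm and grips with 3 to 60 N. Pads are 18 mm wide; open, the fingers measure 123 mm over their backs; the gripper's body (75 mm by 187 mm) begins 45 mm behind the grasp point.
Start: joints at [1.369, 0.689, -0.195, 1.565, 0.157, 0.902, -0.215], TCP at [0.146, -0.608, 0.303] pointing down, gripper open.
Joint ranges: [-3.01, 3.01], [-0.46, 2.08], [-1.47, 1.51], [0.13, 2.56], [-1, 4.14], [0.04, 2.09], [-2.66, 2.66]. Speed limits (rad/s): [2.57, 2.57, 3.14, 3.14, 3.14, 3.14, 3.14].

## Interface

Orientations are given as a unit quaternion [x, y, z, w].
In Python, from plant import monitor, snapshot, workorder, finder gives the robot as it stands.
- The arm moves only by the tool carry_out, never from a script. Its argument "motion" is one flat list of numbers, 6 for each row, row after row: the shift along the tool's x, y, z in cm, then the turn, a rotation vector about the tool's x, y, z in rad. In form: [x, y, z, rx, ry, rz, x, y, z, rx, ry, rz, ...]. A call has 1 to 8 rows; each row shifts and turns the commanded pose from where the row before left it, along the tool's axes as they then stand; what a row does not reach is not made up. A row lasts 1/8 s, in which the tool goes at most 62.5 mm and 10.7 degrees, less where a joint would pass 70% of its speed; a pose out of reach is approached as far as the arm can. A call with a gripper value outside its range is refused whole. "hand" is the finger opening in cm, from 0 to 8.81, set as the call begins (left out, the last holds). The fingers move at their own pace and stop on an object; "grip_force" is the grip in N (left out, the last holds). Time passes only in rows, so rows that do not move let the fingers close. It gives the time, the measured TCP pose, the force and the opening at its end, in the units of the state.
- monitor.get_state(): the state, without advancing time (a new reading comes with each control period).
- snapshot(name): name is "side" or "top" or "wrist"; returns a dict with "frame" (420x560x3 uint8, red, green, blue), "range_z" (420x560 float32, m along the optical axis (not along the pixel's ray), 0 where there is no reading), "fx", "fy", "cx", "cy" (pixels), "rvec" (rotation vector, rad) and "tvec" (3), from world to camera coordinates, as OpenCV has them; the wrist camera has in their place "hand_eye" (4x4, takes a point from camera to tool coordinates, whose origin is the TCP and whose axes are the flange's). Camera axes: x right, y down, z forward; pixel columns grow to the right and rows downward; lengths in m; the calibration is good to about 2 mm. A picture is of the moment at which its call begins: read the wrist's pose just before it.
- workorder.finish_job(): hands the job in, once; it reports no verdict.
Trained networks look in a picture, given as the dict that the camera call returned (one of the last four; its "shot" number tells which), for a name from the list of things; names that differ only in an ending like _2 or _b are one class to them, and where a whole thing is asked for, a point or a joint stands for the part that bears it (a point fixed in the world has none). Each returns a list of dicts, best first, with "p" (0 to 1); they miss things now and then, are a little off and sometimes report something else, mostly with a low value. They report only what shows in the picture. A call takes as long as a camera call. They do not tell look-alikes from the thing itself.
- finder.masks_of(picture, thing): "pixels" (420x560 bool, what is visible of it) and "extent" ([left, top, right, bottom] in pixels, round what is visible of it).
The state is a dict: "clock": time; "q": joint angles; "qd": joint speeds; "joint_torque": joint torques, N m; "tool_pos": TCP position; "eef_rot": TCP orientation; "contact_force": force on the tool from outside, world axes, zero at the start; "moment": the same for the moment, N m; "opening": opening from 0.0 (shut) to 1.0 (fully open).
Only numpy, scipy, OpenCV 4.12 (cv2) and the standard library are available. Lean on these libraries where they do the work, as an engineer would, in place of code of your own. Each camera call takes 0.05 s, during which the arm holds its last target. There are 200 camera calls.

## Working session

There is one attempt and no reset: what is moved stays moved. The work goes in short steps, Python scripts to look and compute and a tool call to move; the robot and the scene stay as the last step left them, time stands still between calls to the robot, and variables do not carry over. Pictures are saved under pics/ and viewed, about 12 in all and at most 16, crops included, and the job is handed in when it is done.

Besides the shell and the picture viewer there is one more tool, called after ">>>" in YAML: its name, and indented under it one key for each argument. carry_out: Moves the arm, as the interface text tells. Its arguments: {"type":"object","properties":{"motion":{"type":"array"},"hand":{"type":"number"},"grip_force":{"type":"number"}},"required":["motion"]}

```bash
mkdir -p pics; ls
cat > h.py <<'E'
import numpy as np, cv2
from scipy.spatial.transform import Rotation as R
from plant import monitor, snapshot, workorder, finder
def st(): return monitor.get_state()
def shot(n,save=None):
    s=st(); p=snapshot(n)
    if save: cv2.imwrite('pics/'+save,p['frame'][:,:,::-1])
    if n=='wrist':
        T=np.eye(4);T[:3,:3]=R.from_quat(s['eef_rot']).as_matrix();T[:3,3]=s['tool_pos']
        p['T']=T@np.array(p['hand_eye'])
    else:
        W=np.eye(4);W[:3,:3]=cv2.Rodrigues(np.array(p['rvec'],float))[0];W[:3,3]=np.ravel(p['tvec']);p['T']=np.linalg.inv(W)
    v,u=np.mgrid[:420,:560];z=p['range_z']
    c=np.stack([(u-p['cx'])/p['fx']*z,(v-p['cy'])/p['fy']*z,z],-1)
    p['X']=c@p['T'][:3,:3].T+p['T'][:3,3]; p['ok']=z>0
    return p
E
python3 - <<'E'
from h import *
s=st();print({k:np.round(v,3) for k,v in s.items()})
a=shot('top','top0.png');b=shot('side','side0.png')
cv2.imwrite('pics/a0.png',np.hstack([cv2.resize(x['frame'],(400,300)) for x in(a,b)])[:,:,::-1])
for n,p in(('top',a),('side',b)):
    print(n,p['T'].round(2).tolist())
    for t in['tray','tray_tab','bar','bar_face','large_edge','medium_edge','small_edge','bracket_corner','jar_p','cassettes_p','beaker_p']:
        try:
            for d in finder.masks_of(p,t)[:4]:
                X=p['X'][d['pixels']&p['ok']]
                print(t,round(d['p'],2),d['extent'],np.median(X,0).round(3),np.percentile(X,98,0).round(3),np.percentile(X,2,0).round(3))
        except Exception as e: print(t,e)
E
```

```text
pics
{'clock': np.float64(0.0), 'q': array([ 1.369,  0.69 , -0.194,  1.566,  0.157,  0.902, -0.215]), 'qd': array([ 0.001,  0.002, -0.001,  0.001,  0.001,  0.001,  0.   ]), 'joint_torque': array([-0.0000e+00, -5.2756e+01, -1.2660e+00, -1.5343e+01, -5.3000e-02,
        7.0000e-03,  0.0000e+00]), 'tool_pos': array([ 0.146, -0.607,  0.302]), 'eef_rot': array([ 0.993,  0.118, -0.   , -0.001]), 'contact_force': array([ 0.387, -0.074, -0.78 ]), 'moment': array([-0.019, -0.016, -0.057]), 'opening': np.float64(0.998)}
top [[-0.02, -0.98, 0.18, 0.27], [-1.0, 0.02, -0.01, 0.07], [0.0, -0.18, -0.98, 1.41], [0.0, 0.0, 0.0, 1.0]]
tray 0.95 [281.4, 163.5, 329.6, 196.2] [ 0.628 -0.008  0.006] [0.682 0.063 0.056] [ 0.584 -0.081 -0.001]
tray_tab 0.56 [282.2, 161.8, 326.9, 192.5] [ 0.627 -0.008  0.006] [0.682 0.063 0.056] [ 0.584 -0.079 -0.002]
bar 0.66 [282.4, 162.9, 330.3, 175.3] [ 0.65  -0.006  0.038] [0.668 0.057 0.045] [ 0.644 -0.072  0.025]
bar_face 0.62 [284.7, 163.8, 330.8, 173.7] [ 0.65  -0.006  0.038] [0.669 0.054 0.045] [ 0.644 -0.073  0.023]
medium_edge 0.64 [374.3, 177.3, 412.3, 210.0] [ 
[... 2532 characters left out ...]
 0.04 ] [ 0.463 -0.293  0.061] [ 0.386 -0.372  0.007]
small_edge 0.83 [362.6, 131.4, 391.8, 155.6] [ 0.252 -0.412  0.036] [ 0.301 -0.361  0.061] [ 0.21  -0.426  0.005]
bracket_corner 0.82 [220.9, 252.6, 283.8, 320.8] [0.532 0.392 0.016] [0.594 0.418 0.044] [0.444 0.261 0.002]
jar_p 0.85 [236.0, 110.5, 258.8, 142.2] [ 0.707 -0.391  0.059] [ 0.746 -0.375  0.096] [ 0.677 -0.488  0.005]
cassettes_p 0.59 [160.1, 242.3, 189.7, 276.1] [0.736 0.301 0.041] [0.783 0.332 0.047] [0.703 0.234 0.003]
cassettes_p 0.26 [267.3, 320.1, 297.2, 366.2] [0.424 0.532 0.057] [0.453 0.554 0.084] [0.394 0.491 0.008]
beaker_p 0.97 [267.9, 319.1, 297.2, 365.5] [0.424 0.529 0.055] [0.455 0.554 0.084] [0.394 0.489 0.003]
```

View pics/top0.png

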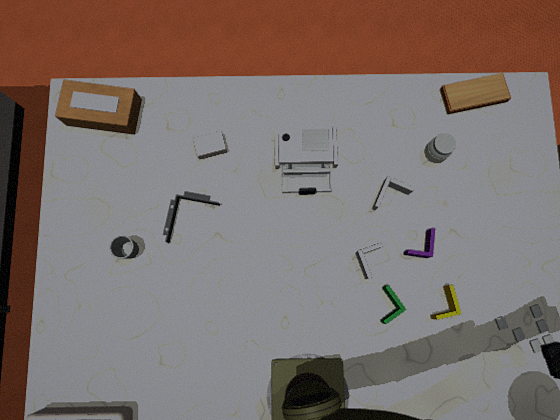

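View pics/side0.png

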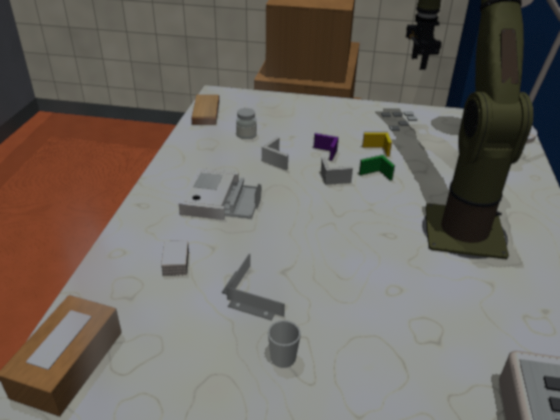

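Top picture: trimmer with tray at about (307,165), two grey angles at (393,190) and (370,260), bracket at (190,215), and look-alikes in purple, green and yellow. The side picture agrees. Next I'll fit L-shapes to the depth points.

```bash
cat >> h.py <<'E'
from scipy.spatial import cKDTree
from scipy.optimize import minimize
SZ={'large':(.112,.100),'medium':(.098,.086),'small':(.084,.072)}
def model(a,b,t,step=.002,inner=False):
    # L filled; inner=True: metal on negative side (bracket)
    if inner:
        g=np.mgrid[-t:a:step,-t:b:step].reshape(2,-1).T+step/2
        return g[(g[:,0]<0)|(g[:,1]<0)]
    g=np.mgrid[0:a:step,0:b:step].reshape(2,-1).T+step/2
    return g[(g[:,0]<t)|(g[:,1]<t)]
def fitL(P,m):
    T=cKDTree(P);best=None
    def tr(p): c,s=np.cos(p[2]),np.sin(p[2]); return m@np.array([[c,s],[-s,c]])+p[:2]
    def cost(p):
        M=tr(p);d1=T.query(M)[0];d2=cKDTree(M).query(P)[0]
        return (np.minimum(d1,.02)**2).mean()+(np.minimum(d2,.02)**2).mean()
    mc=m.mean(0);pc=P.mean(0)
    for th in np.arange(-np.pi,np.pi,np.pi/6):
        c,s=np.cos(th),np.sin(th);p0=np.r_[pc-mc@np.array([[c,s],[-s,c]]),th]
        if best is not None and cost(p0)>6*max(best.fun,1e-5): continue
        r=minimize(cost,p0,method='Nelder-Mead',options=dict(initial_simplex=p0+np.array([[0,0,0],[.01,0,0],[0,.01,0],[0,0,.2]]),xatol=1e-4,fatol=1e-10,maxiter=250))
        if best is None or r.fun<best.fun: best=r
    return best.x,best.fun**.5
def pts(p,mask,z0,z1):
    k=cv2.erode(mask.astype(np.uint8),np.ones((1,1)))>0
    X=p['X'][k&p['ok']];X=X[(X[:,2]>z0)&(X[:,2]<z1)];return X
def roi(p,c,r,z0,z1):
    X=p['X'];k=p['ok']&(np.hypot(X[...,0]-c[0],X[...,1]-c[1])<r)&(X[...,2]>z0)&(X[...,2]<z1);return X[k]
E
python3 - <<'E'
from h import *
a=shot('top');b=shot('side')
print(a['fx'],b['fx'])
for c in[(.58,-.26),(.38,-.18)]:
  for n,p in(('top',a),('side',b)):
    X=roi(p,c,.09,.050,.066)[:,:2]
    for s in SZ: x,f=fitL(X,model(*SZ[s],.012)); print(c,n,len(X),s,x.round(3),round(f*1e3,2))
for n,p in(('top',a),('side',b)):
    X=roi(p,(.54,.36),.15,.034,.048)[:,:2]
    for t in(.006,.01,.014): x,f=fitL(X,model(.14,.125,t,inner=True)); print('br',n,len(X),t,x.round(3),round(f*1e3,2))
    X=roi(p,(.70,-.01),.14,.034,.05)[:,:2]; print('trim',cv2.minAreaRect((X*1000).astype(np.float32)))
    X=roi(p,(.60,-.01),.04,.05,.062); print('tab',len(X),X.mean(0).round(3),cv2.minAreaRect((X[:,:2]*1000).astype(np.float32)))
E
```

```text
472.76227933297105 544.5071586616139
(0.58, -0.26) top 242 large [ 0.628 -0.247  2.693] 3.27
(0.58, -0.26) top 242 medium [ 0.625 -0.248 -3.596] 1.64
(0.58, -0.26) top 242 small [ 0.622 -0.248 -3.591] 3.66
(0.58, -0.26) side 191 large [ 0.627 -0.245 -3.58 ] 3.68
(0.58, -0.26) side 191 medium [ 0.624 -0.245 -3.581] 2.58
(0.58, -0.26) side 191 small [ 0.62  -0.246  2.704] 4.6
(0.38, -0.18) top 208 large [ 0.407 -0.145 -2.81 ] 7.62
(0.38, -0.18) top 208 medium [ 0.406 -0.146 -2.811] 3.81
(0.38, -0.18) top 208 small [ 0.404 -0.148 -2.804] 2.07
(0.38, -0.18) side 171 large [ 0.407 -0.144 -2.809] 7.79
(0.38, -0.18) side 171 medium [ 0.407 -0.147 -2.825] 4.45
(0.38, -0.18) side 171 small [ 0.404 -0.149 -2.809] 3.45
br top 162 0.006 [ 0.577  0.377 -3.343] 1.71
br top 162 0.01 [ 0.575  0.375 -3.342] 2.4
br top 162 0.014 [ 0.573  0.374 -3.345] 3.36
trim ((691.2005615234375, -8.922454833984375), (216.9095001220703, 189.84718322753906), 0.6047806739807129)
tab 49 [ 0.588 -0.009  0.056] ((588.2954711914062, -9.205484390258789), (9.944479942321777, 47.36835861206055), 2.906034231185913)
br side 354 0.006 [ 0.577  0.377 -3.345] 1.62
br side 354 0.01 [ 0.575  0.375 -3.344] 2.08
br side 354 0.014 [ 0.572  0.374 -3.343] 2.93
trim ((689.9828491210938, -8.777580261230469), (215.00140380859375, 199.87144470214844), 0.5117995142936707)
tab 46 [ 0.587 -0.006  0.057] ((587.7864990234375, -11.112161636352539), (9.930387496948242, 53.34839630126953), 0.14473864436149597)
```

```bash
cat >> h.py <<'E'
def cur():
    s=st();m=R.from_quat(s['eef_rot']).as_matrix();return np.r_[s['tool_pos'],np.arctan2(m[1,0],m[0,0])]
def plan(*goals,start=None,v=.05,w=.17):
    """goals: (x,y,z,phi[,minrows]); prints rows in tool axes (cm, rad), simulating the rounding"""
    c=np.array(cur() if start is None else start,float);rows=[];n0=0
    for g in goals:
        g=np.array(g,float);mn=g[4] if len(g)>4 else 1;g=g[:4]
        dphi=(g[3]-c[3]+np.pi)%(2*np.pi)-np.pi
        n=int(max(mn,np.ceil(np.linalg.norm(g[:3]-c[:3])/v-.02),np.ceil(abs(dphi)/w-.02),1));e=c[3]+dphi
        for i in range(n):
            d=(g[:3]-c[:3])/(n-i);f=c[3]
            t=np.round(np.array([np.cos(f)*d[0]+np.sin(f)*d[1],np.sin(f)*d[0]-np.cos(f)*d[1],-d[2]])*100,2)
            r=np.round(-(e-c[3])/(n-i),3);t2=t/100
            c=c+np.array([np.cos(f)*t2[0]+np.sin(f)*t2[1],np.sin(f)*t2[0]-np.cos(f)*t2[1],-t2[2],-r])
            rows.append([*t,0,0,r])
    for i in range(0,len(rows),8): print(len(rows[i:i+8]),','.join('%g'%(x+0) for r in rows[i:i+8] for x in r))
    print('end',c.round(4));return c
def S():
    s=st();print(round(float(s['clock']),2),cur().round(4),'F',np.round(s['contact_force'],1),'open mm',round(float(s['opening'])*88.1,1),'tilt',(R.from_quat(s['eef_rot']).as_matrix()[:,2]).round(3))
E
python3 - <<'E'
from h import *
plan((.56,-.008,.30,1.571,16))
E
```

```text
8 3.39,-3.04,0.02,0,0,-0.083,3.63,-2.75,0.02,0,0,-0.083,3.85,-2.44,0.02,0,0,-0.084,4.04,-2.11,0.02,0,0,-0.083,4.2,-1.76,0.02,0,0,-0.084,4.33,-1.41,0.02,0,0,-0.083,4.43,-1.04,0.02,0,0,-0.084,4.51,-0.67,0.02,0,0,-0.083
8 4.54,-0.29,0.01,0,0,-0.084,4.55,0.09,0.02,0,0,-0.083,4.53,0.47,0.01,0,0,-0.084,4.48,0.85,0.02,0,0,-0.083,4.39,1.22,0.01,0,0,-0.084,4.27,1.58,0.02,0,0,-0.083,4.12,1.93,0.01,0,0,-0.084,3.95,2.27,0.02,0,0,-0.083
end [ 0.56   -0.008   0.3     1.5708]
```

>>> carry_out:
  motion: [3.39,-3.04,0,0,0,-0.083,3.63,-2.75,0,0,0,-0.083,3.85,-2.44,0,0,0,-0.084,4.04,-2.11,0,0,0,-0.083,4.2,-1.76,0,0,0,-0.084,4.33,-1.41,0,0,0,-0.083,4.43,-1.04,0,0,0,-0.084,4.51,-0.67,0,0,0,-0.083]
  hand: 3.2

```text
clock: 2.3
tool_pos: [0.3539, -0.3067, 0.303]
eef_rot: [0.899, 0.437, 0.0, 0.0]
contact_force: [0.6, -0.0, -0.4]
opening: 0.363
```

>>> carry_out:
  motion: [4.54,-0.29,0,0,0,-0.084,4.55,0.09,0,0,0,-0.083,4.53,0.47,0,0,0,-0.084,4.48,0.85,0,0,0,-0.083,4.39,1.22,0,0,0,-0.084,4.27,1.58,0,0,0,-0.083,4.12,1.93,0,0,0,-0.084,3.95,2.27,0,0,0,-0.083]

```text
clock: 3.3
tool_pos: [0.5609, -0.0069, 0.3028]
eef_rot: [0.706, 0.708, -0.0, 0.0]
contact_force: [-0.1, -0.3, -0.5]
opening: 0.361
```

Run:
```python
from h import *
S()
p=shot('wrist','w1.png'); print(p['T'].round(3).tolist())
X=roi(p,(.60,-.01),.05,.046,.064);print('tab',len(X),X.mean(0).round(4),cv2.minAreaRect((X[:,:2]*1000).astype(np.float32)))
X=roi(p,(.66,-.01),.09,.028,.05)
# front-most edge of bar per y-bin
for y in np.arange(-.08,.07,.01):
    k=X[(abs(X[:,1]-y)<.005)]
    if len(k): print(round(y,3),len(k),k[:,0].min().round(4),np.percentile(k[:,0],10).round(4),k[:,2].max().round(3))
```

```text
3.3 [ 0.5609 -0.0069  0.3028  1.5732] F [-0.1 -0.3 -0.5] open mm 31.8 tilt [ 0. -0. -1.]
[[1.0, 0.003, 0.001, 0.561], [0.003, -0.96, -0.281, 0.065], [0.0, 0.281, -0.96, 0.386], [0.0, 0.0, 0.0, 1.0]]
tab 396 [ 0.5892 -0.0105  0.056 ] ((589.5972900390625, -11.44993782043457), (10.083491325378418, 48.69707107543945), 0.6049095392227173)
-0.08 300 0.6464 0.6516 0.045
-0.07 406 0.6463 0.6504 0.045
-0.06 537 0.6462 0.6528 0.045
-0.05 514 0.6461 0.6515 0.046
-0.04 546 0.646 0.6521 0.045
-0.03 592 0.5847 0.6511 0.045
-0.02 608 0.5847 0.6511 0.05
-0.01 637 0.5846 0.6502 0.05
-0.0 668 0.5845 0.6513 0.05
0.01 645 0.5845 0.6483 0.05
0.02 645 0.6455 0.6521 0.045
0.03 635 0.6454 0.651 0.045
0.04 694 0.6453 0.6516 0.045
0.05 538 0.6453 0.6497 0.045
0.06 380 0.6452 0.6575 0.045
0.07 266 0.6672 0.672 0.044
```

View pics/w1.png

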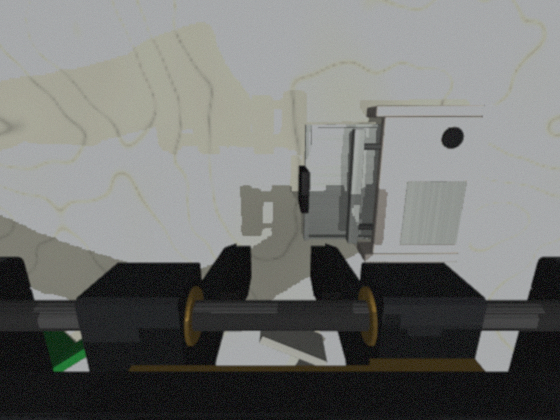

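The wrist picture shows the tab at (304,188), the bar strip at about column 352 and the housing from column 375. I'll scan one row to separate bar from rim.

Run:
```python
from h import *
p=shot('wrist')
for v in(145,180,215):
    print(v,[(u,*p['X'][v,u].round(3)) for u in list(range(296,312,3))+list(range(336,384,3))])
m=finder.masks_of(p,'bar')
for d in m[:2]:
    X=p['X'][d['pixels']&p['ok']];k=X[(X[:,2]>.036)&(X[:,2]<.043)&(X[:,0]<.66)];print(d['p'],d['extent'],len(k),k.min(0),k.max(0),np.polyfit(k[:,1],k[:,0],1))
```

```text
145 [(296, np.float64(0.586), np.float64(0.047), np.float64(0.0)), (299, np.float64(0.59), np.float64(0.047), np.float64(0.001)), (302, np.float64(0.592), np.float64(0.048), np.float64(0.018)), (305, np.float64(0.596), np.float64(0.048), np.float64(0.017)), (308, np.float64(0.601), np.float64(0.047), np.float64(0.007)), (311, np.float64(0.605), np.float64(0.047), np.float64(0.006)), (336, np.float64(0.636), np.float64(0.048), np.float64(0.006)), (339, np.float64(0.64), np.float64(0.048), np.float64(0.006)), (342, np.float64(0.644), np.float64(0.048), np.float64(0.005)), (345, np.float64(0.648), np.float64(0.048), np.float64(0.006)), (348, np.float64(0.646), np.float64(0.05), np.float64(0.032)), (351, np.float64(0.647), np.float64(0.05), np.float64(0.041)), (354, np.float64(0.65), np.float64(0.05), np.float64(0.041)), (357, np.float64(0.654), np.float64(0.05), np.float64(0.042)), (360, np.float64(0.667), np.float64(0.048), np.float64(0.005)), (363, np.float64(0.671), np.float64(0.048), np.float64(0.005)), (366, np.float64(0.674), np.float64(0.048), np.float64(0.006)), (369, np.float64
[... 2570 characters left out ...]
1), np.float64(-0.045), np.float64(0.006)), (360, np.float64(0.675), np.float64(-0.045), np.float64(0.005)), (363, np.float64(0.679), np.float64(-0.045), np.float64(0.005)), (366, np.float64(0.683), np.float64(-0.045), np.float64(0.006)), (369, np.float64(0.678), np.float64(-0.036), np.float64(0.033)), (372, np.float64(0.679), np.float64(-0.033), np.float64(0.042)), (375, np.float64(0.682), np.float64(-0.033), np.float64(0.044)), (378, np.float64(0.686), np.float64(-0.033), np.float64(0.043)), (381, np.float64(0.69), np.float64(-0.033), np.float64(0.043))]
0.57 [342.9, 137.3, 379.6, 251.6] 1169 [ 0.64535524 -0.07963211  0.03602645] [0.65986508 0.05800276 0.04277911] [-0.00629787  0.65140132]
```

Run:
```python
from h import *
plan((.5895,-.0105,.18,1.571),(.5895,-.0105,.089,1.571))
```

```text
5 -0.18,0.95,4.09,0,0,0.001,-0.18,0.95,4.09,0,0,0.001,-0.17,0.95,4.1,0,0,0.002,0,0,4.55,0,0,0,0,0,4.55,0,0,0
end [ 0.5895 -0.0105  0.089   1.5708]
```

>>> carry_out:
  motion: [-0.18,0.95,4.1,0,0,0,-0.18,0.95,4.1,0,0,0,-0.17,0.95,4.1,0,0,0,0,0,3.0,0,0,0,0,0,3.0,0,0,0,0,0,3.1,0,0,0]

```text
clock: 4.2
tool_pos: [0.5881, -0.0153, 0.0879]
eef_rot: [0.708, 0.706, -0.001, 0.0]
contact_force: [0.5, -0.2, 0.2]
opening: 0.364
```

>>> carry_out:
  motion: [0,0,0,0,0,0,0,0,0,0,0,0,0,0,0,0,0,0,0,0,0,0,0,0]
  hand: 0
  grip_force: 30

```text
clock: 4.7
tool_pos: [0.5891, -0.0139, 0.09]
eef_rot: [0.707, 0.707, 0.0, 0.001]
contact_force: [-1.4, -0.9, 5.2]
opening: 0.109
```

>>> carry_out:
  motion: [0,-1.6,0,0,0,0,0,-1.6,0,0,0,0,0,-1.6,0,0,0,0,0,-1.6,0,0,0,0,0,-1.6,0,0,0,0,0,-1.6,0,0,0,0,0,-1.6,0,0,0,0,0,-1.6,0,0,0,0]

```text
clock: 5.7
tool_pos: [0.4709, -0.0146, 0.0901]
eef_rot: [0.708, 0.706, 0.008, 0.007]
contact_force: [36.3, -13.6, -28.0]
opening: 0.112
```

Run:
```python
from h import *
S()
p=shot('top')
X=roi(p,(.46,-.01),.05,.046,.064);print('tab',len(X),X[len(X)//2] if len(X) else 0)
```

```text
5.7 [ 0.4709 -0.0146  0.0901  1.567 ] F [ 36.3 -13.6 -28. ] open mm 9.8 tilt [ 0.022  0.002 -1.   ]
tab 0 0
```

>>> carry_out:
  motion: [0,0.6,0,0,0,0,0,0,0,0,0,0]

```text
clock: 6.0
tool_pos: [0.4717, -0.0146, 0.09]
eef_rot: [0.708, 0.706, 0.003, 0.004]
contact_force: [8.0, -5.1, 1.4]
opening: 0.109
```

Run:
```python
from h import *
S()
p=shot('wrist','w2.png');b=shot('side')
for n,q in(('w',p),('s',b)):
    X=roi(q,(.47,-.01),.09,.010,.022);print(n,len(X),X.min(0).round(3),np.percentile(X[:,0],[2,10,50]).round(3))
```

```text
6.0 [ 0.4717 -0.0146  0.09    1.5685] F [ 8.  -5.1  1.4] open mm 9.6 tilt [ 0.01  -0.001 -1.   ]
w 2300 [ 0.468 -0.088  0.01 ] [0.472 0.476 0.48 ]
s 206 [ 0.422 -0.089  0.01 ] [0.467 0.475 0.505]
```

View pics/w2.png

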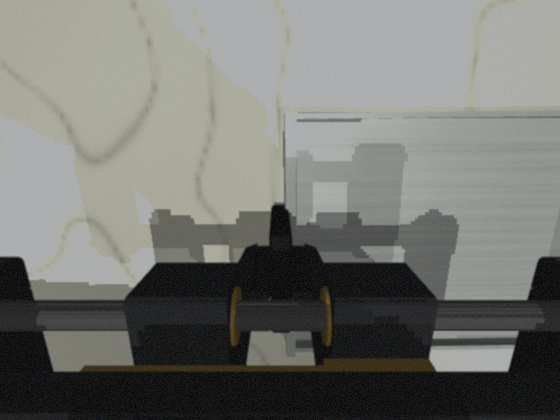

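Run:
```python
from h import *
p=shot('wrist')
for v in(135,150,180,195):
    print(v,[(u,*p['X'][v,u].round(3)) for u in range(278,302,2)])
q=cv2.imread('pics/w1.png')
```

```text
135 [(278, np.float64(0.472), np.float64(0.05), np.float64(0.001)), (280, np.float64(0.473), np.float64(0.05), np.float64(0.0)), (282, np.float64(0.474), np.float64(0.05), np.float64(0.001)), (284, np.float64(0.476), np.float64(0.05), np.float64(0.001)), (286, np.float64(0.476), np.float64(0.051), np.float64(0.016)), (288, np.float64(0.477), np.float64(0.051), np.float64(0.017)), (290, np.float64(0.478), np.float64(0.051), np.float64(0.018)), (292, np.float64(0.479), np.float64(0.051), np.float64(0.016)), (294, np.float64(0.48), np.float64(0.051), np.float64(0.016)), (296, np.float64(0.481), np.float64(0.051), np.float64(0.017)), (298, np.float64(0.483), np.float64(0.05), np.float64(0.006)), (300, np.float64(0.484), np.float64(0.05), np.float64(0.005))]
150 [(278, np.float64(0.472), np.float64(0.042), np.float64(0.002)), (280, np.float64(0.473), np.float64(0.042), np.float64(0.0)), (282, np.float64(0.475), np.float64(0.042), np.float64(0.0)), (284, np.float64(0.476), np.float64(0.042), np.float64(0.0)), (286, np.float64(0.476), np.float64(0.043), np.float64(0.016)), (288, np.float64(
[... 1272 characters left out ...]
80, np.float64(0.473), np.float64(0.016), np.float64(0.002)), (282, np.float64(0.474), np.float64(0.015), np.float64(0.001)), (284, np.float64(0.476), np.float64(0.015), np.float64(0.001)), (286, np.float64(0.476), np.float64(0.019), np.float64(0.017)), (288, np.float64(0.478), np.float64(0.019), np.float64(0.017)), (290, np.float64(0.479), np.float64(0.019), np.float64(0.015)), (292, np.float64(0.48), np.float64(0.019), np.float64(0.017)), (294, np.float64(0.481), np.float64(0.019), np.float64(0.017)), (296, np.float64(0.483), np.float64(0.016), np.float64(0.006)), (298, np.float64(0.484), np.float64(0.016), np.float64(0.005)), (300, np.float64(0.485), np.float64(0.016), np.float64(0.006))]
```

The tray started about 9 mm out: the tab-to-bar distance measured 56.5 mm instead of 48 mm. That explains the 115 mm of travel, and the 36 N rise shows it is at its stop. I'll release and go to the medium angle.

Run:
```python
from h import *
c=cur()
plan((c[0],c[1],.19,c[3]),(.583,-.234,.27,2.697))
```

```text
8 0,0,-5,0,0,0,0,0,-5.01,0,0,0,-3.13,1.6,-1.14,0,0,-0.161,-3.35,1.07,-1.14,0,0,-0.161,-3.47,0.53,-1.14,0,0,-0.161,-3.51,-0.04,-1.14,0,0,-0.161,-3.46,-0.6,-1.15,0,0,-0.162,-3.32,-1.16,-1.14,0,0,-0.161
1 -3.1,-1.67,-1.15,0,0,-0.162
end [ 0.583  -0.234   0.27    2.6975]
```

>>> carry_out:
  motion: [0,0,0,0,0,0,0,0,0,0,0,0,0,0,0,0,0,0]
  hand: 3.2

```text
clock: 6.52
tool_pos: [0.4661, -0.013, 0.0887]
eef_rot: [0.707, 0.707, -0.0, -0.0]
contact_force: [0.5, -0.1, 0.1]
opening: 0.361
```

>>> carry_out:
  motion: [0,0,-5,0,0,0,0,0,-5,0,0,0,-3.13,1.7,-1.14,0,0,-0.161,-3.35,1.17,-1.14,0,0,-0.161,-3.47,0.63,-1.14,0,0,-0.161,-3.51,0.06,-1.14,0,0,-0.161,-3.46,-0.5,-1.15,0,0,-0.162,-3.32,-1.06,-1.14,0,0,-0.161]

```text
clock: 7.52
tool_pos: [0.5674, -0.1998, 0.2573]
eef_rot: [0.295, 0.956, 0.0, -0.001]
contact_force: [0.3, 0.7, 0.3]
opening: 0.364
```

>>> carry_out:
  motion: [-3.1,-1.57,-1.15,0,0,-0.162,0,0,0,0,0,0]

```text
clock: 7.78
tool_pos: [0.5845, -0.2324, 0.2684]
eef_rot: [0.221, 0.975, -0.0, 0.0]
contact_force: [-1.1, 0.6, -0.4]
opening: 0.367
```

```bash
cat >> h.py <<'E'
def ang(p,c,name,r=.085):
    X=roi(p,c,r,.050,.066);x,f=fitL(X[:,:2],model(*SZ[name],.012))
    th=x[2];g=x[:2]+np.array([[np.cos(th),-np.sin(th)],[np.sin(th),np.cos(th)]])@[.0425,.006]
    print(name,len(X),'edge',x.round(4),'res mm',round(f*1e3,2),'z',X[:,2].mean().round(4),'grasp',g.round(4));return x,g
E
python3 - <<'E'
from h import *
S()
p=shot('wrist','w3.png')
x,g=ang(p,(.58,-.26),'medium');ang(p,(.58,-.26),'large')
a=shot('top');ang(a,(.58,-.26),'medium');ang(a,(.38,-.18),'small')
plan((g[0],g[1],.18,x[2]),(g[0],g[1],.110,x[2]))
E
```

```text
7.78 [ 0.5845 -0.2324  0.2684  2.695 ] F [-1.1  0.6 -0.4] open mm 32.3 tilt [ 0.001 -0.001 -1.   ]
medium 1925 edge [ 0.6258 -0.249  -3.574 ] res mm 0.91 z 0.0565 grasp [ 0.5847 -0.2366]
large 1925 edge [ 0.6287 -0.2482 -3.5762] res mm 2.95 z 0.0565 grasp [ 0.5876 -0.2357]
medium 211 edge [ 0.6236 -0.2468  2.6786] res mm 2.03 z 0.0557 grasp [ 0.5829 -0.2332]
small 210 edge [ 0.4044 -0.1484 -2.8125] res mm 1.5 z 0.0556 grasp [ 0.3661 -0.1678]
4 -0.22,-0.33,4.41,0,0,-0.005,-0.22,-0.33,4.4,0,0,-0.005,0,0,3.5,0,0,0,0,0,3.5,0,0,0
end [ 0.5847 -0.2366  0.11    2.709 ]
```

View pics/w3.png

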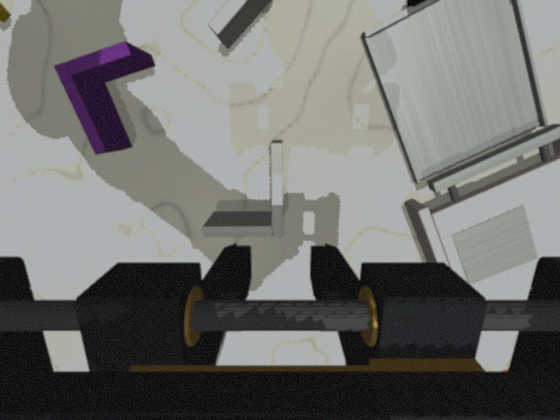

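The wrist picture shows the medium angle at (275,190), its long leg upright between the jaws. The tray is out at upper right.

>>> carry_out:
  motion: [-0.2,-0.33,4.4,0,0,-0.007,-0.2,-0.33,4.4,0,0,-0.007,0,0,3.5,0,0,0,0,0,3.5,0,0,0,0,0,0,0,0,0]

```text
clock: 8.5
tool_pos: [0.5827, -0.2352, 0.1083]
eef_rot: [0.211, 0.977, 0.0, -0.003]
contact_force: [-0.8, -0.8, 1.2]
opening: 0.362
```

>>> carry_out:
  motion: [0,0,0,0,0,0,0,0,0,0,0,0,0,0,0,0,0,0,0,0,0,0,0,0]
  hand: 0
  grip_force: 50

```text
clock: 9.0
tool_pos: [0.5858, -0.2371, 0.1124]
eef_rot: [0.212, 0.977, -0.0, 0.001]
contact_force: [-1.3, 0.2, 6.9]
opening: 0.126
```

```bash
cat >> h.py <<'E'
def press_pose(th,L,along,dx,z=None,g=(.0425,.006),face=(.646,-.010),yaw=.008):
    """TCP xy so that face centre (long: (L/2,0), short: (0,L/2)) is at bar face + dx; th: angle theta"""
    b=np.array(face)+dx*np.array([np.cos(yaw),np.sin(yaw)])
    f=np.array([L/2,0]) if along=='long' else np.array([0,L/2])
    M=np.array([[np.cos(th),-np.sin(th)],[np.sin(th),np.cos(th)]])
    return b+M@(np.array(g)-f)
E
python3 - <<'E'
from h import *
S();c=cur()
th=np.pi/2+.008;q=press_pose(th,.098,'long',-.03);print(q)
e=plan((c[0],c[1],.20,c[3]),(q[0]-.04,q[1],.20,th,8),(q[0],q[1],.130,th))
E
```

```text
9.0 [ 0.5858 -0.2371  0.1124  2.7134] F [-1.3  0.2  6.9] open mm 11.1 tilt [ 0.002 -0.001 -1.   ]
[ 0.61005315 -0.01678779]
8 0,0,-4.38,0,0,0,0,0,-4.38,0,0,0,1.32,2.42,0,0,0,0.142,1.65,2.21,0,0,0,0.142,1.95,1.96,0,0,0,0.142,2.21,1.66,0,0,0,0.142,2.42,1.33,0,0,0,0.142,2.58,0.97,0,0,0,0.142
4 2.7,0.6,0,0,0,0.141,2.75,0.22,0,0,0,0.142,-0.02,2,3.5,0,0,0,-0.01,2,3.5,0,0,0
end [ 0.6101 -0.0168  0.13    1.5784]
```

>>> carry_out:
  motion: [0,0,-4.4,0,0,0,0,0,-4.4,0,0,0,1.32,2.42,0,0,0,0.142,1.65,2.21,0,0,0,0.142,1.95,1.96,0,0,0,0.142,2.21,1.66,0,0,0,0.142,2.42,1.33,0,0,0,0.142,2.58,0.97,0,0,0,0.142]

```text
clock: 10.0
tool_pos: [0.5727, -0.071, 0.1988]
eef_rot: [0.599, 0.801, -0.0, -0.0]
contact_force: [0.1, 1.2, -2.6]
opening: 0.125
```

>>> carry_out:
  motion: [2.7,0.6,0,0,0,0.141,2.75,0.22,0,0,0,0.142,0,0,0,0,0,0,0,0,0,0,0,0]

```text
clock: 10.5
tool_pos: [0.569, -0.0177, 0.1987]
eef_rot: [0.704, 0.71, -0.001, 0.0]
contact_force: [-1.3, -0.5, -1.9]
opening: 0.13
```

```bash
cat >> h.py <<'E'
def held(p,name,save=None,zlo=-.015,zhi=.004):
    """fit held angle, using its top surface near z = tcp.z-.054 ; returns edge pose in tool-ish frame (angle coords of the TCP)"""
    c=cur();zt=c[2]-.054
    X=roi(p,c[:2],.13,zt+zlo,zt+.012)
    k=X[:,2]<zt+.012
    x,f=fitL(X[k][:,:2],model(*SZ[name],.012));th=x[2]
    g=np.array([[np.cos(th),np.sin(th)],[-np.sin(th),np.cos(th)]])@(c[:2]-x[:2])
    print('held',len(X),x.round(4),'res',round(f*1e3,2),'z',np.percentile(X[:,2],[5,50,95]).round(4),'tcp in angle',g.round(4),'dth',(((th-c[3]+np.pi)%(2*np.pi))-np.pi).round(4));return x,g
E
python3 - <<'E'
from h import *
S();p=shot('wrist','w4.png');held(p,'medium')
for d in finder.masks_of(p,'medium_edge')[:2]:
    X=p['X'][d['pixels']&p['ok']];print(d['p'],d['extent'],len(X),np.percentile(X,[2,50,98],axis=0).round(3).tolist())
E
```

```text
10.5 [ 0.569  -0.0177  0.1987  1.5796] F [-1.3 -0.5 -1.9] open mm 11.5 tilt [-0.    -0.001 -1.   ]
held 4640 [ 0.5888 -0.0579  1.7833] res 10.84 z [0.141  0.1432 0.1542] tcp in angle [0.0429 0.0109] dth 0.2051
0.77 [250.5, 144.6, 293.1, 336.6] 3792 [[0.561, -0.058, 0.006], [0.57, 0.005, 0.143], [0.576, 0.038, 0.144]]
```

View pics/w4.png

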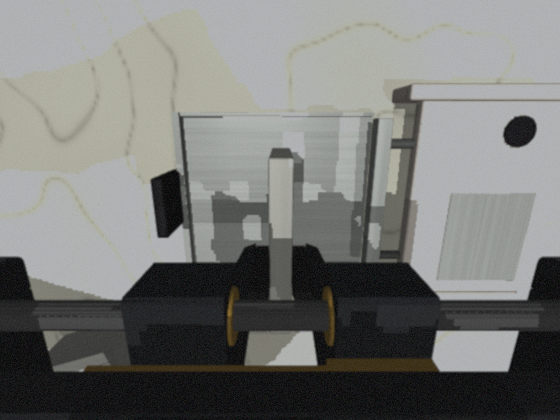

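The wrist picture shows the medium held upright at (280,200), with the short leg towards −x. The tray lies below it and the bar is at column 382. Descend and press.

>>> carry_out:
  motion: [0.1,1.4,2.2,0,0,0,0,1.4,2.3,0,0,0,0,1.3,2.3,0,0,0,0,1.0,0,0,0,0,0,1.0,0,0,0,0,0,0,0,0,0,0]

```text
clock: 11.35
tool_pos: [0.6315, -0.0154, 0.1319]
eef_rot: [0.705, 0.71, 0.001, 0.001]
contact_force: [-0.6, -0.5, -2.8]
opening: 0.124
```

>>> carry_out:
  motion: [0,0.5,0,0,0,0,0,0.5,0,0,0,0,0,0.5,0,0,0,0,0,0.5,0,0,0,0,0,0,0,0,0,0,0,0,0,0,0,0]

```text
clock: 12.1
tool_pos: [0.6498, -0.0152, 0.1306]
eef_rot: [0.704, 0.71, -0.0, -0.0]
contact_force: [-1.3, -0.3, -1.6]
opening: 0.128
```

```bash
cat >> h.py <<'E'
def bar(p,z0=.034,z1=.0425):
    c=cur()
    for n,(y0,y1) in {'-':(-.079,-.062),'+':(.042,.059)}.items():
        X=p['X'][p['ok']];k=X[(X[:,2]>z0)&(X[:,2]<z1)&(X[:,0]>.635)&(X[:,0]<.6755)&(X[:,1]>y0)&(X[:,1]<y1)]
        if len(k): print('bar',n,len(k),np.percentile(k[:,0],[1,5,50]).round(4))
E
python3 - <<'E'
from h import *
S();p=shot('wrist','w5.png');bar(p);p=shot('side');bar(p)
X=shot('wrist')
E
```

```text
12.1 [ 0.6498 -0.0152  0.1306  1.5789] F [-1.3 -0.3 -1.6] open mm 11.3 tilt [-0.001 -0.    -1.   ]
bar + 606 [0.6559 0.6564 0.6617]
bar + 20 [0.6417 0.6418 0.6591]
```

View pics/w5.png

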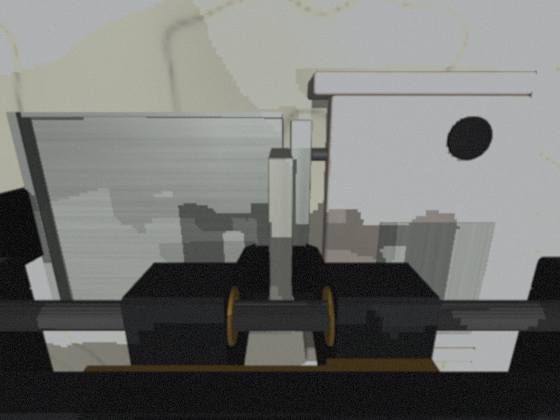

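The picture shows the long leg at (282,200) parallel to the bar at column 300, which is pushed back about 10 mm (0.6455 to 0.656). I'll hold on, then turn.

>>> carry_out:
  motion: [0,0,0,0,0,0,0,0,0,0,0,0,0,0,0,0,0,0,0,0,0,0,0,0,0,0,0,0,0,0,0,0,0,0,0,0,0,0,0,0,0,0,0,0,0,0,0,0]

```text
clock: 13.25
tool_pos: [0.6502, -0.0151, 0.1307]
eef_rot: [0.704, 0.71, -0.0, 0.0]
contact_force: [-2.0, 0.6, -3.8]
opening: 0.126
```

>>> carry_out:
  motion: [0,0,0,0,0,0,0,0,0,0,0,0,0,-0.5,0,0,0,0,0,-1.5,0,0,0,0,0,-2,-1.5,0,0,0,0,-3,-2.5,0,0,0,0,-1,-3,0,0,0]

```text
clock: 14.12
tool_pos: [0.569, -0.0157, 0.2016]
eef_rot: [0.704, 0.71, -0.0, 0.0]
contact_force: [0.1, -0.6, -3.2]
opening: 0.126
```

Run:
```python
from h import *
S()
th=np.pi+.008;q=press_pose(th,.086,'short',-.03);print(q)
e=plan((q[0]-.03,q[1],.20,th,9),(q[0],q[1],.131,th,3))
```

```text
14.12 [ 0.569  -0.0157  0.2016  1.5796] F [ 0.1 -0.6 -3.2] open mm 11.1 tilt [ 0. -0. -1.]
[0.57320632 0.02641882]
8 0.42,-0.25,0.02,0,0,-0.157,0.46,-0.19,0.02,0,0,-0.157,0.48,-0.11,0.02,0,0,-0.157,0.49,-0.03,0.01,0,0,-0.157,0.49,0.04,0.02,0,0,-0.157,0.48,0.12,0.01,0,0,-0.157,0.46,0.19,0.02,0,0,-0.157,0.42,0.26,0.01,0,0,-0.157
5 0.37,0.33,0.02,0,0,-0.157,0.32,0.37,0.01,0,0,-0.157,-1,-0.01,2.3,0,0,0,-1,0,2.3,0,0,0,-1.01,-0.01,2.3,0,0,0
end [0.5733 0.0264 0.131  3.1496]
```

>>> carry_out:
  motion: [0.42,-0.25,0,0,0,-0.157,0.46,-0.19,0,0,0,-0.157,0.48,-0.11,0,0,0,-0.157,0.49,-0.03,0,0,0,-0.157,0.49,0.04,0,0,0,-0.157,0.48,0.12,0,0,0,-0.157,0.46,0.19,0,0,0,-0.157,0.42,0.26,0,0,0,-0.157]

```text
clock: 15.12
tool_pos: [0.5505, 0.0182, 0.2015]
eef_rot: [0.151, 0.989, 0.001, 0.002]
contact_force: [1.1, 0.1, -2.8]
opening: 0.127
```

>>> carry_out:
  motion: [0.37,0.33,0,0,0,-0.157,0.32,0.37,0,0,0,-0.157,-1,0,2.3,0,0,0,-1,0,2.3,0,0,0,-1,0,2.4,0,0,0,-1,0,0,0,0,0,-1,0,0,0,0,0,0,0,0,0,0,0]

```text
clock: 16.12
tool_pos: [0.596, 0.027, 0.132]
eef_rot: [-0.003, 1.0, 0.001, 0.002]
contact_force: [0.4, -0.3, -2.9]
opening: 0.13
```

Run:
```python
from h import *
S();p=shot('wrist','w6.png')
for d in finder.masks_of(p,'medium_edge')[:2]:
    X=p['X'][d['pixels']&p['ok']];print(d['p'],d['extent'],len(X),np.percentile(X,[2,50,98],axis=0).round(3).tolist())
```

```text
16.12 [ 0.596   0.027   0.132  -3.1356] F [ 0.4 -0.3 -2.9] open mm 11.5 tilt [ 0.003  0.001 -1.   ]
0.78 [248.2, 144.6, 295.2, 334.4] 3609 [[0.54, 0.021, 0.041], [0.572, 0.026, 0.076], [0.626, 0.032, 0.078]]
```

>>> carry_out:
  motion: [-0.5,0,0,0,0,0,-0.5,0,0,0,0,0,-0.4,0,0,0,0,0,-0.35,0,0,0,0,0,0,0,0,0,0,0,0,0,0,0,0,0,0,0,0,0,0,0,0,0,0,0,0,0]

```text
clock: 17.23
tool_pos: [0.6117, 0.0267, 0.1306]
eef_rot: [-0.004, 1.0, -0.0, -0.0]
contact_force: [-2.3, -0.1, -1.9]
opening: 0.13
```

Run:
```python
from h import *
S();p=shot('side','s7.png');a=shot('top','t7.png')
cv2.imwrite('pics/c7.png',np.hstack([cv2.resize(p['frame'][150:250,190:300],(440,400)),cv2.resize(a['frame'][110:210,265:345],(320,400))])[:,:,::-1])
for n,q in(('s',p),('t',a)): print(n);bar(q)
w=shot('wrist');bar(w)
X=w['X'][w['ok']];c=cur()
k=X[(X[:,2]>.070)&(X[:,2]<.082)&(abs(X[:,1]-c[1])<.012)&(X[:,0]<c[0]-.015)&(X[:,0]>c[0]-.06)]
print('leg dir',len(k),np.polyfit(k[:,0],k[:,1],1),k[:,2].mean(),k.min(0),k.max(0))
```

```text
17.23 [ 0.6117  0.0267  0.1306 -3.1343] F [-2.3 -0.1 -1.9] open mm 11.4 tilt [-0. -0. -1.]
s
bar + 15 [0.6515 0.6516 0.6621]
t
leg dir 2033 [-0.00268265  0.0275346 ] 0.07533506845936967 [0.5555803  0.02020988 0.07003206] [0.59674624 0.03199112 0.07729282]
```

View pics/c7.png

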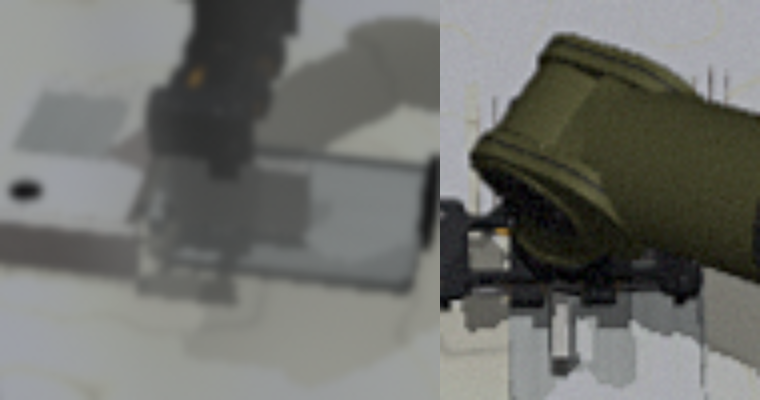

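The crop shows the short leg at the bar; the force is about 2.3 N. Add 2 mm and hold over a second.

>>> carry_out:
  motion: [-0.2,0,0,0,0,0,0,0,0,0,0,0,0,0,0,0,0,0,0,0,0,0,0,0,0,0,0,0,0,0,0,0,0,0,0,0,0,0,0,0,0,0,0,0,0,0,0,0]

```text
clock: 18.38
tool_pos: [0.6139, 0.0268, 0.1307]
eef_rot: [-0.004, 1.0, -0.0, -0.0]
contact_force: [-2.4, -1.0, -1.0]
opening: 0.127
```

>>> carry_out:
  motion: [0,0,0,0,0,0,0,0,0,0,0,0,0,0,0,0,0,0,0.5,0,0,0,0,0,1.5,0,0,0,0,0,2,0,-2,0,0,0,2,0,-4,0,0,0,0,0,-4,0,0,0]

```text
clock: 19.38
tool_pos: [0.5527, 0.0264, 0.2318]
eef_rot: [-0.005, 1.0, -0.0, -0.0]
contact_force: [0.4, -0.4, -3.0]
opening: 0.131
```

Run:
```python
from h import *
S();p=shot('side')
X=roi(p,(.54,.36),.15,.034,.048)[:,:2];a=shot('top');Y=roi(a,(.54,.36),.15,.034,.048)[:,:2]
x,f=fitL(X,model(.14,.125,.006,inner=True));print(x,f);x,f=fitL(Y,model(.14,.125,.006,inner=True));print(x,f)
ang(a,(.38,-.18),'small')
th=2.94;B=np.array([.577,.377]);M=np.array([[np.cos(th),-np.sin(th)],[np.sin(th),np.cos(th)]])
q=B+M@np.array([.0425+.006,.006+.006]);print(q)
plan((q[0],q[1],.235,th))
```

```text
19.38 [ 0.5527  0.0264  0.2318 -3.1325] F [ 0.4 -0.4 -3. ] open mm 11.5 tilt [-0.    -0.001 -1.   ]
[ 0.57723043  0.37644256 -3.34790808] 0.0017005294087583025
[ 0.57741923  0.37742741 -3.33883161] 0.0017132214295474096
small 195 edge [ 0.451  -0.1429 -2.9379] res mm 1.82 z 0.0555 grasp [ 0.4106 -0.1574]
[0.52707942 0.37495417]
7 0.38,4.96,0,0,0,0.03,0.53,4.95,0,0,0,0.03,0.67,4.93,0,0,0,0.03,0.82,4.91,0,0,0,0.03,0.97,4.88,0,0,0,0.03,1.12,4.85,0.01,0,0,0.03,1.26,4.81,0,0,0,0.029
end [ 0.5271  0.3749  0.235  -3.343 ]
```

>>> carry_out:
  motion: [0.4,4.95,0,0,0,0.03,0.55,4.95,0,0,0,0.03,0.7,4.9,0,0,0,0.03,0.8,4.9,0,0,0,0.03,0.95,4.9,0,0,0,0.03,1.1,4.85,0,0,0,0.03,1.25,4.8,0,0,0,0.03,0,0,0,0,0,0]

```text
clock: 20.48
tool_pos: [0.5223, 0.3789, 0.2304]
eef_rot: [0.098, 0.995, 0.003, -0.001]
contact_force: [0.0, -0.4, -3.6]
opening: 0.127
```

Run:
```python
from h import *
S();p=shot('wrist','w8.png')
X=roi(p,(.54,.36),.16,.034,.048)
print(len(X),X.min(0).round(3),X.max(0).round(3))
x,f=fitL(X[:,:2],model(.14,.125,.006,inner=True));print(x,f)
th=2.94;M=np.array([[np.cos(th),-np.sin(th)],[np.sin(th),np.cos(th)]])
L=(X[:,:2]-[.577,.377])@M   # bracket coords
lw=L[(L[:,0]>.01)&(L[:,0]<.135)&(abs(L[:,1])<.02)];sw=L[(L[:,1]>.01)&(L[:,1]<.12)&(abs(L[:,0])<.02)]
print('long wall',len(lw),[(round(u,3),np.percentile(k:=lw[abs(lw[:,0]-u)<.01][:,1],[2,98]).round(4)) for u in np.arange(.02,.14,.02) if (abs(lw[:,0]-u)<.01).sum()>5])
print('short wall',len(sw),[(round(u,3),np.percentile(sw[abs(sw[:,1]-u)<.01][:,0],[2,98]).round(4)) for u in np.arange(.02,.12,.02) if (abs(sw[:,1]-u)<.01).sum()>5])
```

```text
20.48 [0.5223 0.3789 0.2304 2.9454] F [ 0.  -0.4 -3.6] open mm 11.2 tilt [-0.001  0.006 -1.   ]
670 [0.443 0.253 0.034] [0.573 0.407 0.042]
[0.57642256 0.37022818 2.91782811] 0.013335807583164976
long wall 188 [(np.float64(0.1), array([-0.0028,  0.0011])), (np.float64(0.12), array([-0.0024,  0.0011]))]
short wall 433 [(np.float64(0.06), array([-0.0064, -0.0023])), (np.float64(0.08), array([-0.0064, -0.0023])), (np.float64(0.1), array([-0.0065, -0.0023]))]
```

View pics/w8.png

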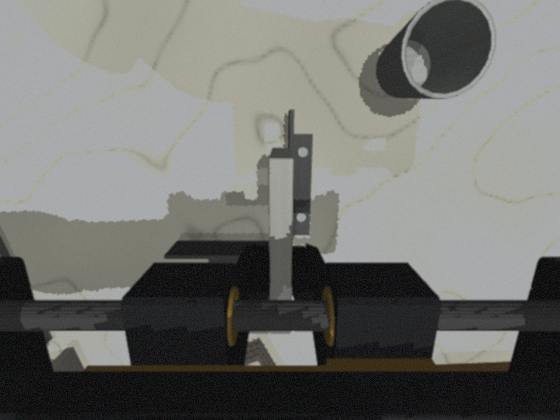

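The picture shows the held long leg at (280,190), parallel to the bracket's long wall at (292,150); the beaker at (445,50) is clear. I'll lower with 4 mm clearance, then press into the corner.

Run:
```python
from h import *
th=2.94;B=np.array([.579,.3754]);M=np.array([[np.cos(th),-np.sin(th)],[np.sin(th),np.cos(th)]])
q=B+M@np.array([.0425+.004,.006+.004]);print(q)
plan((q[0],q[1],.17,th,2),(q[0],q[1],.1135,th,3))
```

```text
[0.53143938 0.37491321]
5 -0.39,0.06,2.99,0,0,0.001,-0.38,0.05,2.99,0,0,0.002,0,0,1.88,0,0,0,0,0,1.89,0,0,0,0,0,1.88,0,0,0
end [0.5314 0.3749 0.1135 2.9396]
```

>>> carry_out:
  motion: [-0.4,0.05,3,0,0,0,-0.4,0.05,3,0,0,0.003,0,0,1.9,0,0,0,0,0,1.9,0,0,0,0,0,1.9,0,0,0,0,0,0,0,0,0]

```text
clock: 21.28
tool_pos: [0.5328, 0.3723, 0.1128]
eef_rot: [0.103, 0.995, -0.0, -0.0]
contact_force: [0.4, 0.0, -2.5]
opening: 0.129
```

Run:
```python
from h import *
S()
th=2.94;B=np.array([.579,.3754]);M=np.array([[np.cos(th),-np.sin(th)],[np.sin(th),np.cos(th)]])
print('tcp in bracket mm',((cur()[:2]-B)@M*1000).round(1))
```

```text
21.27 [0.5328 0.3723 0.1128 2.9359] F [ 0.4  0.  -2.5] open mm 11.4 tilt [-0. -0. -1.]
tcp in bracket mm [44.6 12.3]
```

>>> carry_out:
  motion: [0,0.4,0,0,0,0,0,0.4,0,0,0,0,0,0.1,0,0,0,0,-0.2,0,0,0,0,0,-0.2,0,0,0,0,0,-0.1,0,0,0,0,0,0,0,0,0,0,0]

```text
clock: 22.15
tool_pos: [0.5379, 0.3789, 0.113]
eef_rot: [0.102, 0.995, -0.002, -0.002]
contact_force: [-3.4, -4.1, -2.1]
opening: 0.133
```

Run:
```python
from h import *
S()
th=2.94;B=np.array([.579,.3754]);M=np.array([[np.cos(th),-np.sin(th)],[np.sin(th),np.cos(th)]])
print('tcp in bracket mm',((cur()[:2]-B)@M*1000).round(1),'F',(np.array(st()['contact_force'])[:2]@M).round(1))
```

```text
22.15 [0.5379 0.3789 0.113  2.9365] F [-3.4 -4.1 -2.1] open mm 11.7 tilt [-0.003 -0.004 -1.   ]
tcp in bracket mm [40.9  4.8] F [2.5 4.7]
```

>>> carry_out:
  motion: [-0.2,0,0.15,0,0,0,0,0,0.1,0,0,0,0,0,0,0,0,0]

```text
clock: 22.52
tool_pos: [0.5381, 0.379, 0.1119]
eef_rot: [0.102, 0.995, -0.002, -0.003]
contact_force: [-8.8, -7.2, 8.8]
opening: 0.127
```

>>> carry_out:
  motion: [0,0,0,0,0,0,0,0,0,0,0,0,0,0,0,0,0,0]
  hand: 3.4

```text
clock: 22.9
tool_pos: [0.5423, 0.3804, 0.1116]
eef_rot: [0.103, 0.995, 0.001, 0.001]
contact_force: [-0.3, -0.7, 1.3]
opening: 0.384
```

>>> carry_out:
  motion: [0,0,-2,0,0,0,0,0,-4,0,0,0,0,0,-4,0,0,0,0,0,-5,0,0,0,0,0,-2,0,0,0,0,0,0,0,0,0]

```text
clock: 23.65
tool_pos: [0.5419, 0.3803, 0.283]
eef_rot: [0.103, 0.995, 0.001, 0.001]
contact_force: [-0.5, -0.6, -0.5]
opening: 0.388
```

```bash
cat >> h.py <<'E'
TH=2.94;BC=np.array([.579,.3754]);MB=np.array([[np.cos(TH),-np.sin(TH)],[np.sin(TH),np.cos(TH)]])
def inb(X): return (X[...,:2]-BC)@MB
E
python3 - <<'E'
from h import *
S();p=shot('wrist','w9.png')
x,g=ang(p,(.55,.35),'medium',.11);print('edge in br mm',(inb(x)*1e3).round(1),'dth',(x[2]-TH+np.pi)%(2*np.pi)-np.pi)
X=roi(p,(.54,.36),.16,.034,.046);L=inb(X)
for ax,nm in((1,'long'),(0,'short')):
    for u in np.arange(.02,.14,.015):
        k=L[(abs(L[:,1-ax]-u)<.0075)&(abs(L[:,ax])<.009)][:,ax]
        if len(k)>8: print(nm,round(u,3),len(k),(np.percentile(k,[3,97])*1e3).round(1))
E
```

```text
23.65 [0.5419 0.3803 0.283  2.9356] F [-0.5 -0.6 -0.5] open mm 34.2 tilt [ 0.003  0.002 -1.   ]
medium 1796 edge [ 0.5787  0.3753 -3.3459] res mm 0.94 z 0.0565 grasp [0.5358 0.378 ]
edge in br mm [0.3 0.2] dth -0.0026902267645851907
long 0.02 51 [-4.  -0.5]
long 0.035 52 [-3.9 -0.5]
long 0.05 51 [-3.9 -0.5]
long 0.065 56 [-3.9 -0.6]
long 0.08 56 [-3.9 -0.6]
long 0.095 57 [-3.8 -0.6]
long 0.11 60 [-3.8 -0.6]
long 0.125 61 [-3.8 -0.6]
long 0.14 31 [-3.8 -0.7]
short 0.095 51 [-3.9 -0.4]
short 0.11 64 [-3.8 -0.1]
short 0.125 30 [-3.7 -0.2]
```

View pics/w9.png

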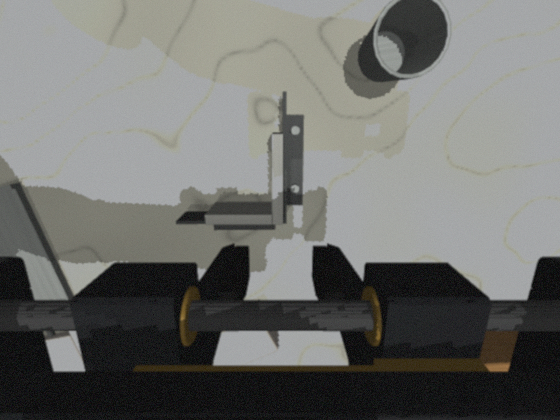

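The medium is snug: its edge is within 0.3 mm of the corner and parallel within 0.003 rad. Now the small angle, which was knocked to a new place.

Run:
```python
from h import *
print(st()['q'].round(2));a=shot('top');x,g=ang(a,(.42,-.17),'small')
plan((.44,.10,.29,3.1),(g[0],g[1],.27,x[2]))
```

```text
[-0.27  0.88 -0.86  1.45  0.7   1.13  0.12]
small 207 edge [ 0.452  -0.1427 -2.9264] res mm 1.51 z 0.0554 grasp [ 0.4118 -0.1576]
8 0.7,-4.9,-0.17,0,0,-0.027,0.84,-4.87,-0.17,0,0,-0.027,0.97,-4.85,-0.17,0,0,-0.028,1.1,-4.82,-0.17,0,0,-0.027,1.23,-4.79,-0.17,0,0,-0.028,1.37,-4.76,-0.16,0,0,-0.027,0.29,-4.31,0.33,0,0,-0.043,0.48,-4.29,0.33,0,0,-0.043
4 0.66,-4.27,0.33,0,0,-0.043,0.84,-4.24,0.34,0,0,-0.043,1.02,-4.19,0.33,0,0,-0.042,1.2,-4.15,0.34,0,0,-0.043
end [ 0.4118 -0.1576  0.27    3.3569]
```

>>> carry_out:
  motion: [0.7,-4.9,0,0,0,-0.027,0.85,-4.85,0,0,0,-0.027,0.95,-4.85,0,0,0,-0.028,1.1,-4.8,0,0,0,-0.027,1.25,-4.8,0,0,0,-0.028,1.35,-4.75,0,0,0,-0.027,0.3,-4.3,0.2,0,0,-0.043,0.5,-4.3,0.2,0,0,-0.043]

```text
clock: 24.75
tool_pos: [0.4294, 0.0134, 0.2758]
eef_rot: [-0.023, 1.0, -0.0, -0.002]
contact_force: [0.8, -0.3, -0.3]
opening: 0.385
```

>>> carry_out:
  motion: [0.65,-4.25,0.2,0,0,-0.043,0.85,-4.25,0.2,0,0,-0.043,1,-4.2,0.2,0,0,-0.042,1.2,-4.15,0.3,0,0,-0.043,0,0,0,0,0,0]

```text
clock: 25.38
tool_pos: [0.41, -0.1598, 0.2659]
eef_rot: [-0.104, 0.995, 0.001, -0.003]
contact_force: [-0.4, -0.1, 0.3]
opening: 0.382
```

Run:
```python
from h import *
S();print(st()['q'].round(2))
p=shot('wrist','w10.png')
x,g=ang(p,(.42,-.17),'small')
plan((g[0],g[1],.18,x[2]),(g[0],g[1],.110,x[2]))
```

```text
25.38 [ 0.41   -0.1598  0.2659 -2.9333] F [-0.4 -0.1  0.3] open mm 33.6 tilt [-0.005  0.001 -1.   ]
[ 0.91  0.72 -1.07  2.11  0.87  0.85  1.08]
small 1632 edge [ 0.4523 -0.146  -2.9298] res mm 0.92 z 0.0565 grasp [ 0.412  -0.1608]
4 -0.02,-0.17,4.33,0,0,0,-0.03,-0.17,4.33,0,0,0,0,0,3.5,0,0,0,0,0,3.5,0,0,0
end [ 0.412  -0.1608  0.11   -2.9302]
```

View pics/w10.png

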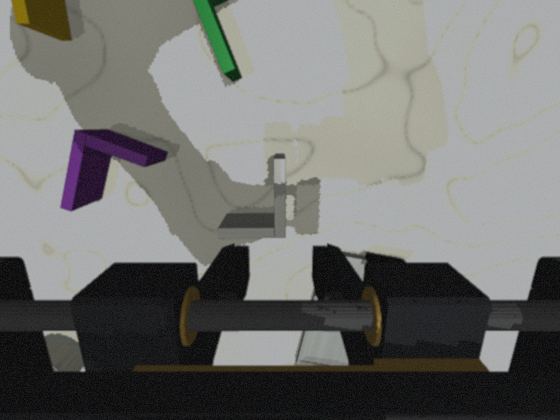

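The picture shows the grey small angle at (278,195), in line between the jaws. Descend and grip.

>>> carry_out:
  motion: [0,-0.17,4.3,0,0,0,0,-0.17,4.3,0,0,0,0,0,3.5,0,0,0,0,0,3.5,0,0,0,0,0,0,0,0,0]

```text
clock: 26.05
tool_pos: [0.4117, -0.1579, 0.1105]
eef_rot: [-0.109, 0.994, 0.001, -0.002]
contact_force: [-0.7, 0.5, 1.2]
opening: 0.387
```

>>> carry_out:
  motion: [0,0,0,0,0,0,0,0,0,0,0,0,0,0,0,0,0,0,0,0,0,0,0,0]
  hand: 0
  grip_force: 50

```text
clock: 26.55
tool_pos: [0.4133, -0.1597, 0.1133]
eef_rot: [-0.107, 0.994, -0.0, 0.001]
contact_force: [-0.5, 0.7, 8.5]
opening: 0.124
```

Run:
```python
from h import *
S();c=cur()
th=np.pi/2+.008;q=press_pose(th,.084,'long',-.03);print(q)
plan((c[0],c[1],.20,c[3]),(q[0]-.05,q[1],.20,th))
```

```text
26.55 [ 0.4133 -0.1597  0.1133 -2.9263] F [-0.5  0.7  8.5] open mm 10.9 tilt [ 0.002 -0.    -1.   ]
[ 0.60999715 -0.00978801]
8 0,0,-4.33,0,0,0,0,0,-4.34,0,0,0,-1.59,1.05,0,0,0,0.162,-1.4,1.29,0,0,0,0.162,-1.18,1.5,0,0,0,0.162,-0.92,1.67,0,0,0,0.162,-0.64,1.8,0,0,0,0.161,-0.34,1.87,0,0,0,0.162
5 -0.04,1.91,0,0,0,0.161,0.27,1.89,0,0,0,0.162,0.57,1.82,0,0,0,0.161,0.85,1.7,0,0,0,0.162,1.12,1.54,0,0,0,0.161
end [ 0.56   -0.0098  0.2    -4.7043]
```

>>> carry_out:
  motion: [0,0,-4.4,0,0,0,0,0,-4.4,0,0,0,-1.6,1.05,0,0,0,0.162,-1.4,1.3,0,0,0,0.162,-1.2,1.5,0,0,0,0.162,-0.9,1.65,0,0,0,0.162,-0.65,1.8,0,0,0,0.161,-0.35,1.85,0,0,0,0.162]

```text
clock: 27.55
tool_pos: [0.4928, -0.0779, 0.2004]
eef_rot: [0.372, 0.928, -0.0, -0.0]
contact_force: [0.3, -0.3, -2.8]
opening: 0.126
```

>>> carry_out:
  motion: [0,1.9,0,0,0,0.161,0.25,1.9,0,0,0,0.162,0.55,1.8,0,0,0,0.161,0.85,1.7,0,0,0,0.162,1.1,1.55,0,0,0,0.161,0,0,0,0,0,0,0,0,0,0,0,0]

```text
clock: 28.42
tool_pos: [0.5584, -0.0114, 0.2]
eef_rot: [0.703, 0.711, -0.001, -0.0]
contact_force: [0.2, -0.1, -0.9]
opening: 0.129
```

```bash
cat >> h.py <<'E'
def leg(p):
    """visible top of held long leg, in tool xy (x along leg): far end, edges, slope, height"""
    c=cur();X=p['X'][p['ok']];d=X[:,:2]-c[:2];f=c[3]
    L=np.c_[d@[np.cos(f),np.sin(f)],d@[np.sin(f),-np.cos(f)],X[:,2]-c[2]]
    k=L[(abs(L[:,1])<.013)&(L[:,0]>.015)&(L[:,0]<.08)&(L[:,2]>-.064)&(L[:,2]<-.045)]
    t=k[k[:,2]>np.median(k[:,2])-.003]
    print('leg',len(t),'far x',np.percentile(t[:,0],99).round(4),'y edges',np.percentile(t[:,1],[2,98]).round(4),'slope',np.polyfit(t[:,0],t[:,1],1)[0].round(4),'z',np.median(t[:,2]).round(4),'zslope',np.polyfit(t[:,0],t[:,2],1)[0].round(4))
E
python3 - <<'E'
from h import *
S();p=shot('wrist');leg(p)
E
```

```text
28.43 [ 0.5584 -0.0114  0.2     1.581 ] F [ 0.2 -0.1 -0.9] open mm 11.4 tilt [-0.002 -0.001 -1.   ]
leg 1314 far x 0.0426 y edges [-0.005   0.0064] slope -0.0073 z -0.0565 zslope -0.0022
```

>>> carry_out:
  motion: [0,1.8,2.2,0,0,0,0,1.8,2.3,0,0,0,0,1.8,2.3,0,0,0,0,1.0,0,0,0,0,0,0.8,0,0,0,0,0,0,0,0,0,0]

```text
clock: 29.22
tool_pos: [0.6321, -0.01, 0.1333]
eef_rot: [0.704, 0.71, 0.001, 0.001]
contact_force: [-0.3, 0.1, -1.5]
opening: 0.126
```

>>> carry_out:
  motion: [0,0.5,0,0,0,0,0,0.5,0,0,0,0,0,0.5,0,0,0,0,0,0.5,0,0,0,0,0,0,0,0,0,0,0,0,0,0,0,0]

```text
clock: 29.98
tool_pos: [0.651, -0.0098, 0.132]
eef_rot: [0.704, 0.71, -0.0, -0.0]
contact_force: [-2.3, -0.1, -1.7]
opening: 0.128
```

Run:
```python
from h import *
S();p=shot('wrist','w11.png');bar(p);leg(p)
```

```text
29.98 [ 0.651  -0.0098  0.132   1.5789] F [-2.3 -0.1 -1.7] open mm 11.3 tilt [-0.001 -0.    -1.   ]
bar - 22 [0.6585 0.6591 0.6646]
bar + 596 [0.6571 0.6574 0.6629]
leg 1297 far x 0.0423 y edges [-0.0049  0.0065] slope -0.0064 z -0.0565 zslope -0.0043
```

>>> carry_out:
  motion: [0,-0.1,0,0,0,0,0,0,0,0,0,0,0,0,0,0,0,0,0,0,0,0,0,0,0,0,0,0,0,0,0,0,0,0,0,0,0,0,0,0,0,0,0,0,0,0,0,0]

```text
clock: 31.02
tool_pos: [0.6504, -0.0098, 0.1321]
eef_rot: [0.704, 0.71, -0.0, 0.0]
contact_force: [-2.0, 0.1, -3.5]
opening: 0.118
```

>>> carry_out:
  motion: [0,0,0,0,0,0,0,0,0,0,0,0,0,0,0,0,0,0,0,-0.5,0,0,0,0,0,-1.5,0,0,0,0,0,-2,-1.5,0,0,0,0,-3,-2.5,0,0,0,0,-1,-3,0,0,0]

```text
clock: 32.02
tool_pos: [0.5693, -0.0101, 0.2032]
eef_rot: [0.704, 0.71, 0.0, 0.0]
contact_force: [0.2, -0.3, -1.3]
opening: 0.125
```

Run:
```python
from h import *
S()
th=np.pi+.008;q=press_pose(th,.072,'short',-.03,g=(.0415,.006));print(q)
e=plan((q[0]-.03,q[1],.20,th,9),(q[0],q[1],.132,th,3))
```

```text
32.02 [ 0.5693 -0.0101  0.2032  1.5798] F [ 0.2 -0.3 -1.3] open mm 11.0 tilt [ 0. -0. -1.]
[0.57426229 0.01942705]
8 0.3,-0.25,0.03,0,0,-0.157,0.33,-0.2,0.03,0,0,-0.157,0.36,-0.14,0.03,0,0,-0.157,0.38,-0.09,0.03,0,0,-0.157,0.39,-0.02,0.03,0,0,-0.157,0.38,0.03,0.03,0,0,-0.157,0.38,0.1,0.03,0,0,-0.157,0.35,0.15,0.04,0,0,-0.157
5 0.33,0.21,0.03,0,0,-0.157,0.29,0.25,0.04,0,0,-0.157,-1,-0.01,2.27,0,0,0,-1,-0.01,2.26,0,0,0,-1,0,2.27,0,0,0
end [0.5743 0.0194 0.132  3.1498]
```

>>> carry_out:
  motion: [0.3,-0.25,0,0,0,-0.157,0.35,-0.2,0,0,0,-0.157,0.35,-0.15,0,0,0,-0.157,0.4,-0.1,0,0,0,-0.157,0.4,0,0,0,0,-0.157,0.4,0.05,0,0,0,-0.157,0.35,0.1,0,0,0,-0.157,0.35,0.15,0,0,0,-0.157]

```text
clock: 33.02
tool_pos: [0.5515, 0.0142, 0.203]
eef_rot: [0.151, 0.989, 0.001, 0.002]
contact_force: [-0.4, -1.0, -1.8]
opening: 0.125
```

>>> carry_out:
  motion: [0.3,0.2,0,0,0,-0.157,0.3,0.25,0,0,0,-0.157,-1,0,2.3,0,0,0,-1,0,2.3,0,0,0,-1,0,2.4,0,0,0,-1,0,0,0,0,0,-1,0,0,0,0,0,0,0,0,0,0,0]

```text
clock: 34.02
tool_pos: [0.5972, 0.0202, 0.1335]
eef_rot: [-0.003, 1.0, 0.0, 0.002]
contact_force: [-0.5, 0.5, -1.9]
opening: 0.126
```

Run:
```python
from h import *
S();p=shot('wrist');leg(p)
```

```text
34.02 [ 0.5972  0.0202  0.1335 -3.1354] F [-0.5  0.5 -1.9] open mm 11.1 tilt [ 0.003  0.001 -1.   ]
leg 1253 far x 0.0414 y edges [-0.006   0.0053] slope -0.0017 z -0.0564 zslope -0.003
```

>>> carry_out:
  motion: [-0.5,0,0,0,0,0,-0.5,0,0,0,0,0,-0.4,0,0,0,0,0,-0.35,0,0,0,0,0,0,0,0,0,0,0,0,0,0,0,0,0]

```text
clock: 34.83
tool_pos: [0.6128, 0.02, 0.1321]
eef_rot: [-0.004, 1.0, -0.0, -0.0]
contact_force: [-1.7, 0.2, -1.5]
opening: 0.125
```

Run:
```python
from h import *
S();p=shot('wrist');leg(p)
```

```text
34.83 [ 0.6128  0.02    0.1321 -3.1342] F [-1.7  0.2 -1.5] open mm 11.0 tilt [-0.001 -0.    -1.   ]
leg 1298 far x 0.0425 y edges [-0.0063  0.0051] slope -0.0005 z -0.0564 zslope 0.0037
```

Face at about 0.6545; add 1.5 mm and hold.

>>> carry_out:
  motion: [-0.15,0,0,0,0,0,0,0,0,0,0,0,0,0,0,0,0,0,0,0,0,0,0,0,0,0,0,0,0,0,0,0,0,0,0,0,0,0,0,0,0,0,0,0,0,0,0,0]

```text
clock: 35.88
tool_pos: [0.6146, 0.02, 0.1322]
eef_rot: [-0.004, 1.0, -0.0, 0.0]
contact_force: [-1.7, -0.4, -1.0]
opening: 0.125
```

>>> carry_out:
  motion: [0,0,0,0,0,0,0,0,0,0,0,0,0,0,0,0,0,0,0.5,0,0,0,0,0,1.5,0,0,0,0,0,2,0,-2,0,0,0,2,0,-4,0,0,0,0,0,-4,0,0,0]

```text
clock: 36.88
tool_pos: [0.5535, 0.0196, 0.2333]
eef_rot: [-0.004, 1.0, -0.0, -0.0]
contact_force: [1.0, -1.2, -2.3]
opening: 0.13
```

Run:
```python
from h import *
S();p=shot('side');X=roi(p,(.54,.36),.15,.05,.066);print('medium still',len(X));ang(p,(.55,.35),'medium',.11)
q=BC+MB@np.array([.012+.042+.010,.012+.006+.026]);print(q)
plan((q[0],q[1],.235,TH))
```

```text
36.88 [ 0.5535  0.0196  0.2333 -3.1326] F [ 1.  -1.2 -2.3] open mm 11.4 tilt [-0.    -0.001 -1.   ]
medium still 400
medium 400 edge [ 0.5781  0.3771 -3.3525] res mm 1.66 z 0.0572 grasp [0.5353 0.3801]
[0.50748595 0.34510577]
7 0.66,4.63,0.05,0,0,0.03,0.8,4.61,0.05,0,0,0.03,0.94,4.59,0.05,0,0,0.03,1.07,4.56,0.05,0,0,0.03,1.21,4.52,0.05,0,0,0.03,1.34,4.49,0.05,0,0,0.03,1.48,4.44,0.05,0,0,0.03
end [ 0.5075  0.3451  0.235  -3.3431]
```

>>> carry_out:
  motion: [0.65,4.6,0,0,0,0.03,0.8,4.6,0,0,0,0.03,0.95,4.55,0,0,0,0.03,1.1,4.55,0,0,0,0.03,1.2,4.5,0,0,0,0.03,1.35,4.45,0,0,0,0.03,1.5,4.4,0,0,0,0.03,0,0,0,0,0,0]

```text
clock: 37.92
tool_pos: [0.5035, 0.3477, 0.2332]
eef_rot: [0.098, 0.995, 0.003, 0.0]
contact_force: [0.3, -0.1, -0.7]
opening: 0.126
```

Run:
```python
from h import *
S();p=shot('wrist');leg(p)
q=BC+MB@np.array([.012+.042+.010,.012+.006+.028]);print('tcp in br',inb(cur()))
plan((q[0],q[1],.18,TH,2),(q[0],q[1],.115,TH,3))
```

```text
37.92 [0.5035 0.3477 0.2332 2.9455] F [ 0.3 -0.1 -0.7] open mm 11.1 tilt [ 0.001  0.007 -1.   ]
leg 1373 far x 0.044 y edges [-0.0029  0.0086] slope -0.0059 z -0.0559 zslope 0.0039
tcp in br [0.06663992 0.04523405]
5 -0.13,-0.04,2.63,0,0,0.001,-0.13,-0.04,2.62,0,0,0.002,0,0,2.17,0,0,0,0,0,2.17,0,0,0,0,0,2.16,0,0,0
end [0.507  0.3431 0.115  2.9397]
```

>>> carry_out:
  motion: [-0.1,0,2.6,0,0,0,-0.1,-0.1,2.6,0,0,0.003,0,0,2.2,0,0,0,0,0,2.2,0,0,0,0,0,2.1,0,0,0,0,0,0,0,0,0]

```text
clock: 38.72
tool_pos: [0.5071, 0.3403, 0.1139]
eef_rot: [0.103, 0.995, -0.0, -0.0]
contact_force: [0.4, 0.6, -1.6]
opening: 0.126
```

>>> carry_out:
  motion: [0,0,0.15,0,0,0,0,0,0.1,0,0,0,0,0,0,0,0,0]

```text
clock: 39.1
tool_pos: [0.5072, 0.3407, 0.1129]
eef_rot: [0.103, 0.995, 0.0, 0.0]
contact_force: [-0.1, -0.4, -1.1]
opening: 0.124
```

>>> carry_out:
  motion: [0,0,0,0,0,0,0,0,0,0,0,0,0,0,0,0,0,0]
  hand: 2.0

```text
clock: 39.48
tool_pos: [0.5073, 0.3405, 0.1129]
eef_rot: [0.103, 0.995, 0.0, 0.0]
contact_force: [-0.3, -0.2, -0.2]
opening: 0.232
```

>>> carry_out:
  motion: [0,0,-1.5,0,0,0,0,0,-3,0,0,0,0,0,-4,0,0,0,0,0,-5,0,0,0,0,0,-3,0,0,0,0,0,0,0,0,0]

```text
clock: 40.22
tool_pos: [0.5077, 0.3418, 0.2813]
eef_rot: [0.103, 0.995, 0.002, 0.002]
contact_force: [-0.1, -0.5, -0.8]
opening: 0.225
```

```bash
cat >> h.py <<'E'
def nest(p):
    X=roi(p,(.52,.33),.15,.050,.066);L=inb(X)
    print(len(X))
    x,f=fitL(X[:,:2],np.vstack([model(*SZ['medium'],.012)]))
    return L
def fit2(p):
    """fit medium (seeded in corner) and small jointly by splitting points"""
    X=roi(p,(.52,.33),.16,.050,.066)[:,:2];L=inb(X)
    m=(L[:,0]<.0122)&(L[:,1]<.1)|(L[:,1]<.0122)
    x,f=fitL(X[m],model(*SZ['medium'],.012));print('medium',m.sum(),(inb(x)*1e3).round(1),'dth',round((x[2]-TH+np.pi)%(2*np.pi)-np.pi,4),'res',round(f*1e3,2))
    y,f=fitL(X[~m],model(*SZ['small'],.012));print('small',(~m).sum(),(inb(y)*1e3).round(1),'dth',round((y[2]-TH+np.pi)%(2*np.pi)-np.pi,4),'res',round(f*1e3,2));return x,y
E
python3 - <<'E'
from h import *
S();p=shot('wrist','w12.png');fit2(p)
E
```

```text
40.23 [0.5077 0.3418 0.2813 2.9359] F [-0.1 -0.5 -0.8] open mm 19.8 tilt [ 0.004  0.004 -1.   ]
medium 1723 [0.9 0.3] dth 0.0023 res 0.95
small 1592 [20.8 43.5] dth -0.0242 res 2.36
```

View pics/w12.png

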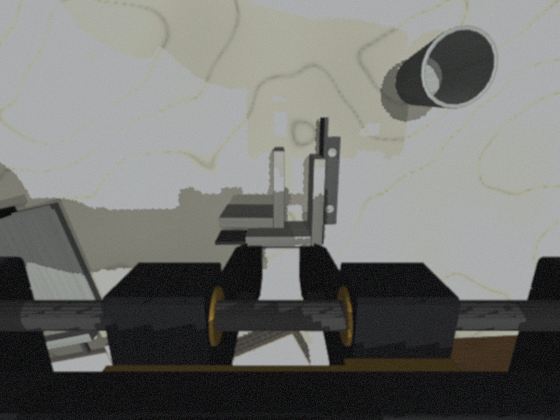

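The picture shows the small standing parallel at (278,190), with gaps to the nested medium at (320,200): about 9 mm in x and 31 mm in y. I'll push it home with closed fingers.

Run:
```python
from h import *
q=BC+MB@np.array([.048,.082]);print('tcp in br',inb(cur()))
plan((q[0],q[1],.20,TH,3),(q[0],q[1],.081,TH,4))
```

```text
tcp in br [0.06324261 0.04829295]
7 -0.51,-1.12,2.64,0,0,-0.001,-0.51,-1.12,2.64,0,0,-0.002,-0.51,-1.13,2.65,0,0,-0.001,0,0,2.97,0,0,0,0,0,2.98,0,0,0,0,0,2.97,0,0,0,0,0,2.98,0,0,0
end [0.5155 0.3046 0.081  2.9398]
```

>>> carry_out:
  motion: [-0.5,-1.1,2.6,0,0,0,-0.5,-1.1,2.6,0,0,-0.004,-0.5,-1.15,2.6,0,0,0,0,0,3,0,0,0,0,0,3,0,0,0,0,0,3,0,0,0,0,0,3,0,0,0,0,0,0,0,0,0]
  hand: 0

```text
clock: 41.28
tool_pos: [0.5134, 0.3029, 0.0768]
eef_rot: [0.1, 0.995, -0.002, -0.002]
contact_force: [-0.6, 0.3, 0.2]
opening: 0.004
```

Run:
```python
from h import *
S();print('tcp in br',inb(cur()))
```

```text
41.27 [0.5134 0.3029 0.0768 2.9404] F [-0.6  0.3  0.2] open mm 0.4 tilt [-0.005 -0.004 -1.   ]
tcp in br [0.04975292 0.08412256]
```

>>> carry_out:
  motion: [0,0.6,0,0,0,0,0,0.5,0,0,0,0,0,0.5,0,0,0,0,0,0.5,0,0,0,0,0,0.5,0,0,0,0,0,0.5,0,0,0,0,0,0.5,0,0,0,0,0,0.3,0,0,0,0]

```text
clock: 42.28
tool_pos: [0.5217, 0.333, 0.0804]
eef_rot: [0.102, 0.995, -0.012, -0.0]
contact_force: [-9.6, -26.2, 32.6]
opening: 0.006
```

>>> carry_out:
  motion: [0,0.2,0,0,0,0,0,0.2,0,0,0,0,0,0.1,0,0,0,0,0,0,0,0,0,0]

```text
clock: 42.78
tool_pos: [0.5219, 0.3337, 0.0804]
eef_rot: [0.103, 0.995, -0.016, -0.001]
contact_force: [-12.6, -31.5, 36.7]
opening: 0.003
```

Run:
```python
from h import *
S();print('tcp in br',inb(cur()),'F br',(np.array(st()['contact_force'])[:2]@MB).round(1))
```

```text
42.77 [0.5219 0.3337 0.0804 2.9359] F [-12.6 -31.5  36.7] open mm 0.3 tilt [-0.005 -0.032 -0.999]
tcp in br [0.04756261 0.05228006] F br [ 6.  33.4]
```

High force at y=52 mm is unexpected. Back off, lift and look.

>>> carry_out:
  motion: [0,-0.8,0,0,0,0,0,-0.8,0,0,0,0,0,-0.4,0,0,0,0,0,0,-3,0,0,0,0,0,-5,0,0,0,0,0,-5,0,0,0,0,0,-5,0,0,0,0,0,0,0,0,0]

```text
clock: 43.78
tool_pos: [0.5208, 0.3311, 0.2639]
eef_rot: [0.1, 0.995, 0.004, 0.002]
contact_force: [0.6, -0.0, -0.7]
opening: 0.005
```

Run:
```python
from h import *
S();print('tcp in br',inb(cur()));p=shot('wrist','w13.png');fit2(p)
```

```text
43.77 [0.5208 0.3311 0.2639 2.9403] F [ 0.6 -0.  -0.7] open mm 0.5 tilt [ 0.006  0.007 -1.   ]
tcp in br [0.04811233 0.05504725]
medium 2085 [0.4 0.3] dth -0.001 res 0.93
small 1753 [22.2 33.9] dth -0.0155 res 1.3
```

View pics/w13.png

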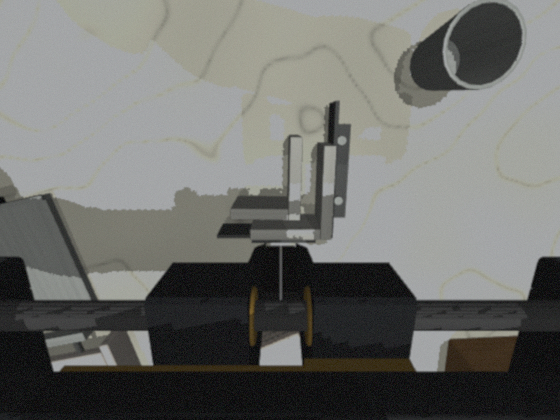

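The small moved only 10 mm before jamming. The outer side of the fingers is tapered (262–305 px at the tips, wider above), so it wedged on the leg's top edge. I'll turn the tool 90° and push with the flat side of the fingers instead.

Run:
```python
from h import *
q=BC+MB@np.array([.055,.068])
plan((q[0],q[1],.22,TH-np.pi/2),(q[0],q[1],.083,TH-np.pi/2,5))
```

```text
8 0.07,-0.11,0.41,0,0,0.157,0.05,-0.12,0.41,0,0,0.157,0.03,-0.13,0.41,0,0,0.157,0.01,-0.13,0.41,0,0,0.157,-0.02,-0.13,0.41,0,0,0.157,-0.03,-0.13,0.42,0,0,0.157,-0.06,-0.12,0.41,0,0,0.157,-0.07,-0.11,0.42,0,0,0.157
7 -0.09,-0.1,0.41,0,0,0.158,-0.1,-0.08,0.42,0,0,0.157,0,0,2.74,0,0,0,0,0,2.74,0,0,0,0,0,2.74,0,0,0,0,0,2.74,0,0,0,0,0,2.74,0,0,0
end [0.5115 0.3198 0.083  1.3693]
```

>>> carry_out:
  motion: [0.05,-0.1,0.4,0,0,0.157,0.05,-0.1,0.4,0,0,0.157,0.05,-0.1,0.4,0,0,0.157,0,-0.15,0.4,0,0,0.157,0,-0.15,0.4,0,0,0.157,-0.05,-0.15,0.4,0,0,0.157,-0.05,-0.1,0.4,0,0,0.157,-0.05,-0.1,0.4,0,0,0.157]

```text
clock: 44.82
tool_pos: [0.5122, 0.3205, 0.2256]
eef_rot: [0.668, 0.744, -0.001, -0.0]
contact_force: [0.3, -0.1, -0.8]
opening: 0.009
```

>>> carry_out:
  motion: [-0.1,-0.1,0.4,0,0,0.158,-0.1,-0.1,0.4,0,0,0.157,0,0,0,0,0,0,0,0,0,0,0,0]

```text
clock: 45.32
tool_pos: [0.5107, 0.3188, 0.2189]
eef_rot: [0.774, 0.633, -0.001, -0.0]
contact_force: [-0.2, -0.1, -0.1]
opening: 0.004
```

Run:
```python
from h import *
S();print('tcp in br',inb(cur()))
q=BC+MB@np.array([.055,.068]);plan((q[0],q[1],.083,TH-np.pi/2,5))
```

```text
45.33 [0.5107 0.3188 0.2189 1.3718] F [-0.2 -0.1 -0.1] open mm 0.4 tilt [-0.001 -0.001 -1.   ]
tcp in br [0.0555687  0.06915476]
5 0.02,0.01,2.72,0,0,0.001,0.02,0.01,2.72,0,0,0,0.03,0.01,2.72,0,0,0.001,0.02,0.01,2.71,0,0,0,0.03,0.02,2.72,0,0,0.001
end [0.5115 0.3198 0.083  1.3688]
```

>>> carry_out:
  motion: [0,0,2.7,0,0,0,0,0,2.7,0,0,0,0,0,2.7,0,0,0,0,0,2.7,0,0,0,0,0,2.7,0,0,0,0,0,0,0,0,0]

```text
clock: 46.08
tool_pos: [0.5099, 0.318, 0.0828]
eef_rot: [0.774, 0.633, -0.002, -0.0]
contact_force: [0.1, 0.0, -0.1]
opening: 0.003
```

>>> carry_out:
  motion: [0.4,0,0,0,0,0,0.4,0,0,0,0,0,0.4,0,0,0,0,0,0.4,0,0,0,0,0,0.4,0,0,0,0,0,0,0,0,0,0,0]

```text
clock: 46.82
tool_pos: [0.5153, 0.3391, 0.0849]
eef_rot: [0.775, 0.632, 0.001, -0.0]
contact_force: [0.0, -0.6, 0.4]
opening: 0.008
```

```bash
cat >> h.py <<'E'
def B():
    S();print('tcp in br mm',(inb(cur())*1e3).round(1),'F br',(np.array(st()['contact_force'])[:2]@MB).round(1))
E
python3 -c "
from h import *
B()"
```

```text
46.83 [0.5153 0.3391 0.0849 1.3692] F [ 0.  -0.6  0.4] open mm 0.7 tilt [ 0.001  0.001 -1.   ]
tcp in br mm [55.2 48.3] F br [-0.2  0.6]
```

>>> carry_out:
  motion: [0.3,0,0,0,0,0,0.3,0,0,0,0,0,0.3,0,0,0,0,0,0.3,0,0,0,0,0,0.2,0,0,0,0,0,0,0,0,0,0,0]

```text
clock: 47.58
tool_pos: [0.5166, 0.343, 0.0843]
eef_rot: [0.776, 0.631, -0.008, 0.006]
contact_force: [-5.1, -16.5, 16.2]
opening: -0.0
```

```bash
python3 -c "
from h import *
B()"
```

```text
47.58 [0.5166 0.343  0.0843 1.3654] F [ -5.1 -16.5  16.2] open mm -0.0 tilt [-0.005 -0.019 -1.   ]
tcp in br mm [54.6 44.2] F br [ 1.7 17.2]
```

```bash
python3 -c "
from h import *
B();s=st();F=np.array(s['contact_force']);M=np.array(s['moment']);print(F,M);
r=np.cross(F,M)/(F@F);print('line pt rel',r,'dir',F/np.linalg.norm(F));
for t in np.linspace(-.1,.1,9): 
  q=r+t*F/np.linalg.norm(F);w=q+s['tool_pos'];print(q.round(3),'z',w[2].round(3),(inb(w)*1e3).round(0))
print(s['q'].round(3))
p=shot('wrist','w14.png');a=shot('side','s14.png')
cv2.imwrite('pics/c14.png',cv2.resize(a['frame'][200:340,190:350],(640,560),interpolation=cv2.INTER_CUBIC)[:,:,::-1])
fit2(p)
"
```

```text
47.58 [0.5166 0.343  0.0843 1.3654] F [ -5.1 -16.5  16.2] open mm -0.0 tilt [-0.005 -0.019 -1.   ]
tcp in br mm [54.6 44.2] F br [ 1.7 17.2]
[ -5.12443523 -16.49427666  16.17995058] [-3.62802669  0.99296715  0.04599079]
line pt rel [-0.03003819 -0.10438205 -0.11592341] dir [-0.2165253  -0.69694084  0.68365946]
[-0.008 -0.035 -0.184] z -0.1 [56. 80.]
[-0.014 -0.052 -0.167] z -0.083 [58. 98.]
[-0.019 -0.07  -0.15 ] z -0.066 [ 60. 116.]
[-0.025 -0.087 -0.133] z -0.049 [ 61. 134.]
[-0.03  -0.104 -0.116] z -0.032 [ 63. 153.]
[-0.035 -0.122 -0.099] z -0.015 [ 65. 171.]
[-0.041 -0.139 -0.082] z 0.003 [ 67. 189.]
[-0.046 -0.157 -0.065] z 0.02 [ 69. 207.]
[-0.052 -0.174 -0.048] z 0.037 [ 70. 225.]
[-0.495  1.003 -0.311  1.687  0.535  0.555 -1.343]
medium 9809 [  8.7 -14.7] dth 0.235 res 7.74
small 6798 [33.9  9.6] dth -0.0494 res 9.04
```

View pics/c14.png

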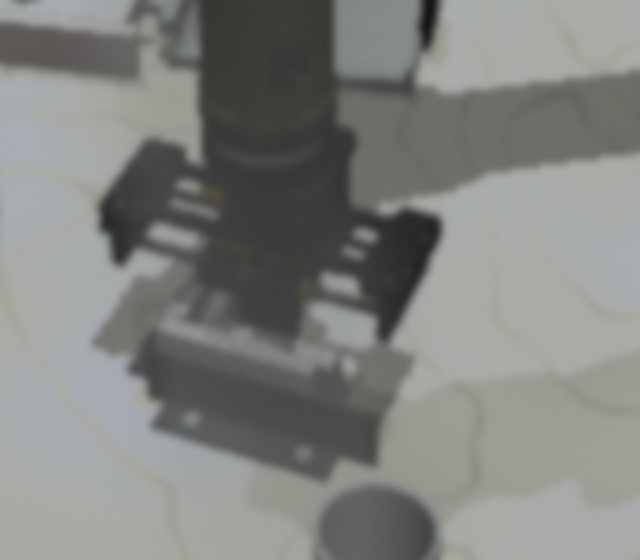

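>>> carry_out:
  motion: [-0.4,0,0,0,0,0,0,0,-2,0,0,0,0,0,-3,0,0,0,0,0,-5,0,0,0,0,0,-5,0,0,0,0,0,-2,0,0,0,0,0,0,0,0,0]

```text
clock: 48.55
tool_pos: [0.5176, 0.3504, 0.2573]
eef_rot: [0.774, 0.633, 0.003, -0.001]
contact_force: [-0.6, -0.5, -0.8]
opening: 0.005
```

```bash
python3 -c "
from h import *
B();a=shot('side');fit2(a)
p=shot('wrist','w15.png');fit2(p)
X=p['X'];L=inb(X);k=p['ok']&(X[...,2]>.05)&(X[...,2]<.066)
l=L[k];
for u in (30,45,60,75,90): 
  v=np.sort(l[abs(l[:,0]*1e3-u)<3][:,1]*1e3); v=v[(v>-5)&(v<130)]; h=np.histogram(v,np.arange(-6,130,3))[0]; print(u,[(int(-6+3*i),int(c)) for i,c in enumerate(h) if c>0])
"
```

```text
48.55 [0.5176 0.3504 0.2573 1.3699] F [-0.6 -0.5 -0.8] open mm 0.5 tilt [ 0.004  0.005 -1.   ]
tcp in br mm [55.2 36.8] F br [0.5 0.6]
medium 362 [ 1.8 -3. ] dth 0.0153 res 1.65
small 360 [19.7 31.3] dth -0.0318 res 4.07
medium 2232 [-0.4 -0.4] dth -0.0012 res 0.92
small 1609 [22.9 30.1] dth 0.0617 res 1.54
30 [(-3, 7), (0, 20), (3, 21), (6, 21), (9, 19), (33, 26), (36, 15), (39, 16), (42, 18), (45, 19), (48, 18), (51, 18), (54, 17), (57, 18), (60, 16), (63, 15), (66, 18), (69, 17), (72, 16), (75, 19), (78, 13), (81, 17), (84, 12), (87, 3)]
45 [(-3, 6), (0, 18), (3, 18), (6, 18), (9, 18), (33, 23), (36, 16), (39, 19), (42, 16), (45, 6)]
60 [(-3, 5), (0, 19), (3, 18), (6, 18), (9, 18), (33, 25), (36, 13), (39, 16), (42, 18), (45, 6)]
75 [(-3, 5), (0, 21), (3, 18), (6, 21), (9, 19), (33, 22), (36, 15), (39, 20), (42, 16), (45, 4)]
90 [(-3, 5), (0, 23), (3, 20), (6, 18), (9, 18), (33, 25), (36, 15), (39, 19), (42, 15), (45, 5)]
```

View pics/w15.png

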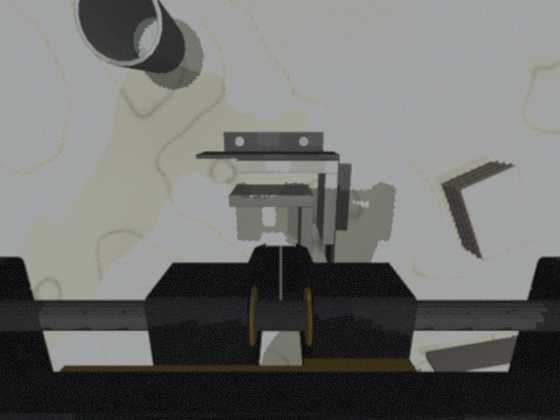

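>>> carry_out:
  motion: [-1.4,0,3,0,0,0,-1.4,0,3,0,0,0,0,0,3,0,0,0,0,0,3,0,0,0,0,0,3,0,0,0,0,0,2.4,0,0,0,0,0,0,0,0,0]

```text
clock: 49.52
tool_pos: [0.5095, 0.3198, 0.0778]
eef_rot: [0.775, 0.633, -0.003, -0.0]
contact_force: [-0.4, 0.2, 0.2]
opening: 0.003
```

```bash
cat >> h.py <<'E'
def prof(p,us=(20,35,50,70,85),z0=.045,z1=.07):
    """runs of y (mm) where the surface is at angle-top height, and leg tilt check"""
    X=p['X'];L=inb(X)*1e3;k=p['ok']&(X[...,2]>z0)&(X[...,2]<z1);l=L[k];z=X[...,2][k]
    for u in us:
        m=(abs(l[:,0]-u)<2.5)&(l[:,1]>-12)&(l[:,1]<120);v=np.sort(l[m][:,1])
        if len(v)<5: continue
        runs=np.split(v,np.where(np.diff(v)>2)[0]+1);print(u,[(round(r[0],1),round(r[-1],1),round(float(np.median(z[m][(l[m][:,1]>=r[0])&(l[m][:,1]<=r[-1])])),3)) for r in runs if len(r)>4])
E
python3 -c "
from h import *
B();p=shot('wrist');prof(p)"
```

```text
49.52 [0.5095 0.3198 0.0778 1.3697] F [-0.4  0.2  0.2] open mm 0.2 tilt [-0.005 -0.003 -1.   ]
tcp in br mm [57.  68.4] F br [ 0.4 -0.1]
20 [(np.float64(-0.1), np.float64(11.9), 0.057), (np.float64(33.7), np.float64(48.2), 0.056)]
35 [(np.float64(-0.1), np.float64(11.8), 0.057), (np.float64(33.3), np.float64(53.3), 0.056)]
50 [(np.float64(-0.1), np.float64(11.9), 0.057), (np.float64(33.3), np.float64(45.5), 0.057), (np.float64(57.4), np.float64(63.8), 0.057), (np.float64(70.7), np.float64(79.7), 0.067)]
70 [(np.float64(-0.1), np.float64(11.9), 0.057), (np.float64(33.3), np.float64(45.9), 0.057)]
85 [(np.float64(-0.1), np.float64(12.0), 0.057), (np.float64(33.2), np.float64(45.7), 0.057)]
```

>>> carry_out:
  motion: [0.4,0,0,0,0,0,0.4,0,0,0,0,0,0.4,0,0,0,0,0,0,0,0,0,0,0]

```text
clock: 50.08
tool_pos: [0.514, 0.3329, 0.0811]
eef_rot: [0.775, 0.632, 0.0, 0.0]
contact_force: [-0.2, -0.0, -0.0]
opening: 0.005
```

```bash
python3 -c "
from h import *
B();p=shot('wrist');prof(p)"
```

```text
50.08 [0.514  0.3329 0.0811 1.369 ] F [-0.2 -0.  -0. ] open mm 0.4 tilt [ 0.001  0.001 -1.   ]
tcp in br mm [55.2 54.6] F br [0.2 0.1]
20 [(np.float64(-0.3), np.float64(12.0), 0.057), (np.float64(32.4), np.float64(35.9), 0.054)]
35 [(np.float64(-0.3), np.float64(12.0), 0.057), (np.float64(31.9), np.float64(36.4), 0.055)]
50 [(np.float64(-0.2), np.float64(11.8), 0.057), (np.float64(31.9), np.float64(50.0), 0.057)]
70 [(np.float64(-0.3), np.float64(12.0), 0.057), (np.float64(32.0), np.float64(36.4), 0.055)]
85 [(np.float64(-0.2), np.float64(11.9), 0.057), (np.float64(31.9), np.float64(36.3), 0.056)]
```

>>> carry_out:
  motion: [0.3,0,0,0,0,0,0.3,0,0,0,0,0,0,0,0,0,0,0]

```text
clock: 50.5
tool_pos: [0.5151, 0.3388, 0.0807]
eef_rot: [0.775, 0.632, 0.0, -0.0]
contact_force: [-0.0, -1.0, 0.6]
opening: 0.004
```

```bash
python3 -c "
from h import *
B();p=shot('wrist');prof(p,z0=.035)"
```

```text
50.5 [0.5151 0.3388 0.0807 1.3691] F [-0.  -1.   0.6] open mm 0.4 tilt [ 0.     0.001 -1.   ]
tcp in br mm [55.3 48.6] F br [-0.2  1. ]
20 [(np.float64(-4.4), np.float64(11.8), 0.056), (np.float64(26.5), np.float64(29.9), 0.052)]
35 [(np.float64(-4.4), np.float64(11.7), 0.056), (np.float64(26.0), np.float64(30.2), 0.051)]
50 [(np.float64(-4.4), np.float64(11.7), 0.056), (np.float64(25.9), np.float64(44.1), 0.057)]
70 [(np.float64(-4.2), np.float64(11.6), 0.056), (np.float64(25.9), np.float64(30.7), 0.052)]
85 [(np.float64(-4.3), np.float64(11.5), 0.057), (np.float64(26.0), np.float64(30.2), 0.052)]
```

>>> carry_out:
  motion: [0.2,0,0,0,0,0,0.2,0,0,0,0,0,0,0,0,0,0,0]

```text
clock: 50.92
tool_pos: [0.5159, 0.3427, 0.0807]
eef_rot: [0.775, 0.632, 0.0, -0.0]
contact_force: [0.4, -1.3, -0.1]
opening: 0.007
```

```bash
python3 -c "
from h import *
B();p=shot('wrist');prof(p,z0=.035)"
```

```text
50.92 [0.5159 0.3427 0.0807 1.369 ] F [ 0.4 -1.3 -0.1] open mm 0.6 tilt [ 0.     0.001 -1.   ]
tcp in br mm [55.3 44.6] F br [-0.6  1.2]
20 [(np.float64(-4.4), np.float64(11.9), 0.056), (np.float64(22.7), np.float64(25.9), 0.053)]
35 [(np.float64(-4.3), np.float64(11.8), 0.056), (np.float64(22.0), np.float64(26.1), 0.052)]
50 [(np.float64(-4.3), np.float64(11.7), 0.056), (np.float64(21.9), np.float64(39.9), 0.057)]
70 [(np.float64(-4.3), np.float64(11.8), 0.056), (np.float64(21.9), np.float64(26.0), 0.052)]
85 [(np.float64(-4.2), np.float64(12.0), 0.056), (np.float64(21.9), np.float64(26.3), 0.051)]
```

>>> carry_out:
  motion: [0.2,0,0,0,0,0,0,0,0,0,0,0]

```text
clock: 51.22
tool_pos: [0.5162, 0.3444, 0.0807]
eef_rot: [0.775, 0.632, 0.0, -0.0]
contact_force: [-0.4, -2.3, 0.1]
opening: 0.005
```

>>> carry_out:
  motion: [0.15,0,0,0,0,0,0,0,0,0,0,0]

```text
clock: 51.48
tool_pos: [0.5166, 0.3459, 0.0807]
eef_rot: [0.775, 0.632, 0.0, -0.0]
contact_force: [-0.2, -0.5, 0.5]
opening: 0.008
```

```bash
python3 -c "
from h import *
B();p=shot('wrist');prof(p,z0=.035);print(st()['q'].round(3),st()['joint_torque'].round(1),st()['moment'].round(2))"
```

```text
51.48 [0.5166 0.3459 0.0807 1.3689] F [-0.2 -0.5  0.5] open mm 0.7 tilt [ 0.  0. -1.]
tcp in br mm [55.2 41.4] F br [0.1 0.5]
20 [(np.float64(-4.4), np.float64(11.9), 0.056), (np.float64(19.4), np.float64(23.0), 0.052)]
35 [(np.float64(-4.4), np.float64(11.7), 0.056), (np.float64(18.8), np.float64(22.9), 0.052)]
50 [(np.float64(-4.4), np.float64(12.0), 0.056), (np.float64(18.8), np.float64(36.6), 0.057)]
70 [(np.float64(-4.3), np.float64(11.8), 0.056), (np.float64(18.9), np.float64(23.0), 0.052)]
85 [(np.float64(-4.3), np.float64(11.9), 0.056), (np.float64(18.8), np.float64(22.9), 0.052)]
[-0.492  1.007 -0.314  1.695  0.545  0.527 -1.348] [ -0.7 -57.8  -4.2  -9.   -0.1  -0.5  -0. ] [-0.32 -0.09 -0.02]
```

It slides freely at about 1 N with slow steps. Continue.

>>> carry_out:
  motion: [0.15,0,0,0,0,0,0.15,0,0,0,0,0,0,0,0,0,0,0]

```text
clock: 51.9
tool_pos: [0.5172, 0.3492, 0.0807]
eef_rot: [0.775, 0.632, 0.0, -0.0]
contact_force: [1.1, -1.7, -1.3]
opening: 0.009
```

>>> carry_out:
  motion: [0.1,0,0,0,0,0,0.1,0,0,0,0,0,0,0,0,0,0,0]

```text
clock: 52.28
tool_pos: [0.5176, 0.3508, 0.0807]
eef_rot: [0.775, 0.632, 0.0, -0.0]
contact_force: [-0.9, -1.3, 0.7]
opening: 0.009
```

```bash
python3 -c "
from h import *
B();p=shot('wrist');prof(p,z0=.035)"
```

```text
52.27 [0.5176 0.3508 0.0807 1.369 ] F [-0.9 -1.3  0.7] open mm 0.8 tilt [ 0.  0. -1.]
tcp in br mm [55.3 36.4] F br [0.6 1.4]
20 [(np.float64(-4.5), np.float64(12.0), 0.056), (np.float64(14.6), np.float64(17.9), 0.056)]
35 [(np.float64(-4.5), np.float64(17.8), 0.056)]
50 [(np.float64(-4.5), np.float64(31.6), 0.057)]
70 [(np.float64(-4.3), np.float64(18.1), 0.056)]
85 [(np.float64(-4.3), np.float64(17.8), 0.056)]
```

>>> carry_out:
  motion: [0.1,0,0,0,0,0,0.1,0,0,0,0,0,0,0,0,0,0,0]

```text
clock: 52.7
tool_pos: [0.518, 0.353, 0.0807]
eef_rot: [0.775, 0.632, 0.0, -0.0]
contact_force: [-0.6, -0.9, -0.5]
opening: 0.003
```

>>> carry_out:
  motion: [0.15,0,0,0,0,0,0.1,0,0,0,0,0,0,0,0,0,0,0]

```text
clock: 53.08
tool_pos: [0.5181, 0.3534, 0.0807]
eef_rot: [0.775, 0.632, -0.002, 0.001]
contact_force: [-2.0, -5.8, 4.1]
opening: 0.006
```

```bash
python3 -c "
from h import *
B();p=shot('wrist');prof(p,z0=.035)"
```

```text
53.08 [0.5181 0.3534 0.0807 1.3683] F [-2.  -5.8  4.1] open mm 0.5 tilt [-0.001 -0.003 -1.   ]
tcp in br mm [55.3 33.7] F br [0.8 6.1]
20 [(np.float64(-4.6), np.float64(14.9), 0.056)]
35 [(np.float64(-4.5), np.float64(15.4), 0.056)]
50 [(np.float64(-4.5), np.float64(29.3), 0.057)]
70 [(np.float64(-4.6), np.float64(15.4), 0.056)]
85 [(np.float64(-4.5), np.float64(15.5), 0.056)]
```

>>> carry_out:
  motion: [-0.5,0,0,0,0,0,-1,0,0,0,0,0,-0.5,0,0,0,0,0,0,0,-3,0,0,0,0,0,-4,0,0,0,0,0,-5,0,0,0,0,0,-4,0,0,0,0,0,0,0,0,0]

```text
clock: 54.12
tool_pos: [0.5157, 0.3367, 0.2441]
eef_rot: [0.775, 0.632, 0.004, -0.0]
contact_force: [0.3, -0.3, -0.3]
opening: 0.007
```

```bash
python3 -c "
from h import *
B();p=shot('wrist');prof(p)
q=BC+MB@np.array([.056,.048]);plan((q[0],q[1],.20,TH),(q[0],q[1],.083,TH,5))"
```

```text
54.12 [0.5157 0.3367 0.2441 1.3685] F [ 0.3 -0.3 -0.3] open mm 0.6 tilt [ 0.006  0.005 -1.   ]
tcp in br mm [54.3 50.6] F br [-0.3  0.2]
20 [(np.float64(-0.2), np.float64(11.6), 0.057), (np.float64(16.1), np.float64(41.8), 0.056), (np.float64(45.5), np.float64(74.7), 0.057)]
35 [(np.float64(-0.2), np.float64(82.5), 0.057)]
50 [(np.float64(-0.1), np.float64(23.5), 0.057)]
70 [(np.float64(-0.2), np.float64(23.5), 0.057)]
85 [(np.float64(-0.2), np.float64(23.5), 0.057)]
8 0.04,-0.01,0.42,0,0,-0.157,0.04,-0.01,0.42,0,0,-0.157,0.04,0,0.42,0,0,-0.157,0.04,0.01,0.42,0,0,-0.157,0.04,0.01,0.42,0,0,-0.157,0.03,0.02,0.42,0,0,-0.157,0.03,0.02,0.42,0,0,-0.157,0.03,0.03,0.42,0,0,-0.157
7 0.02,0.03,0.42,0,0,-0.158,0.02,0.03,0.42,0,0,-0.157,0,0,2.34,0,0,0,0,0,2.34,0,0,0,0,0,2.34,0,0,0,0,0,2.34,0,0,0,0,0,2.34,0,0,0
end [0.5145 0.3396 0.083  2.9395]
```

Nested in y (0–23.5 mm without a gap). Turn the tool back and push along x.

>>> carry_out:
  motion: [0.05,0,0.4,0,0,-0.157,0.05,0,0.4,0,0,-0.157,0.05,0,0.4,0,0,-0.157,0.05,0,0.4,0,0,-0.157,0.05,0,0.4,0,0,-0.157,0.05,0,0.4,0,0,-0.157,0,0.05,0.4,0,0,-0.157,0,0.05,0.4,0,0,-0.157]

```text
clock: 55.18
tool_pos: [0.5138, 0.3383, 0.2066]
eef_rot: [0.253, 0.968, -0.001, -0.001]
contact_force: [-0.4, -0.1, 0.0]
opening: 0.006
```

>>> carry_out:
  motion: [0,0,0.5,0,0,-0.158,0,0,0.5,0,0,-0.157,0,0,0,0,0,0,0,0,0,0,0,0]

```text
clock: 55.68
tool_pos: [0.5142, 0.3388, 0.1979]
eef_rot: [0.102, 0.995, -0.0, -0.001]
contact_force: [0.5, 0.8, 0.0]
opening: 0.009
```

```bash
python3 -c "
from h import *
B();p=shot('wrist')
X=p['X'];L=inb(X)*1e3;k=p['ok']&(X[...,2]>.05)&(X[...,2]<.066);l=L[k]
for u in(30,45,60,75):
  v=np.sort(l[(abs(l[:,1]-u)<2.5)&(l[:,0]>-10)&(l[:,0]<60)][:,0]);print(u,[(r[0].round(1),r[-1].round(1)) for r in np.split(v,np.where(np.diff(v)>1.5)[0]+1) if len(r)>3])
q=BC+MB@np.array([.056,.048]);plan((q[0],q[1],.083,TH,5))"
```

```text
55.67 [0.5142 0.3388 0.1979 2.9375] F [0.5 0.8 0. ] open mm 0.8 tilt [-0.001 -0.001 -1.   ]
tcp in br mm [56.1 48.8] F br [-0.3 -0.9]
30 [(np.float64(30.4), np.float64(34.7))]
45 [(np.float64(30.7), np.float64(34.7))]
60 [(np.float64(28.4), np.float64(34.4))]
75 [(np.float64(23.0), np.float64(34.4))]
5 0,0.01,2.31,0,0,0,0,0.01,2.31,0,0,-0.001,0,0.02,2.3,0,0,0,0,0.01,2.31,0,0,-0.001,0,0.02,2.3,0,0,0
end [0.5145 0.3396 0.083  2.94  ]
```

>>> carry_out:
  motion: [0,0,2.3,0,0,0,0,0,2.3,0,0,0,0,0,2.3,0,0,0,0,0,2.3,0,0,0,0,0,2.3,0,0,0,0,0,0,0,0,0]

```text
clock: 56.48
tool_pos: [0.5137, 0.3381, 0.0814]
eef_rot: [0.101, 0.995, -0.001, -0.001]
contact_force: [0.2, 0.0, 0.2]
opening: 0.005
```

>>> carry_out:
  motion: [-0.3,0,0,0,0,0,-0.3,0,0,0,0,0,-0.3,0,0,0,0,0,-0.2,0,0,0,0,0,-0.15,0,0,0,0,0,-0.15,0,0,0,0,0,-0.15,0,0,0,0,0,0,0,0,0,0,0]

```text
clock: 57.48
tool_pos: [0.53, 0.336, 0.0837]
eef_rot: [0.101, 0.995, 0.0, 0.0]
contact_force: [-3.0, 0.8, 1.9]
opening: 0.005
```

```bash
python3 -c "
from h import *
B()"
```

```text
57.48 [0.53   0.336  0.0837 2.9396] F [-3.   0.8  1.9] open mm 0.4 tilt [ 0.  0. -1.]
tcp in br mm [40.1 48.4] F br [ 3.1 -0.2]
```

>>> carry_out:
  motion: [-0.15,0,0,0,0,0,-0.15,0,0,0,0,0,0,0,0,0,0,0]

```text
clock: 57.85
tool_pos: [0.5332, 0.3351, 0.0836]
eef_rot: [0.101, 0.995, -0.0, 0.0]
contact_force: [-0.7, 0.6, 0.6]
opening: 0.002
```

>>> carry_out:
  motion: [-0.1,0,0,0,0,0,-0.1,0,0,0,0,0,0,0,0,0,0,0]

```text
clock: 58.22
tool_pos: [0.5348, 0.3348, 0.0837]
eef_rot: [0.101, 0.995, -0.0, 0.0]
contact_force: [-1.1, 0.5, 1.2]
opening: 0.004
```

```bash
python3 -c "
from h import *
B()"
```

```text
58.23 [0.5348 0.3348 0.0837 2.9397] F [-1.1  0.5  1.2] open mm 0.4 tilt [ 0. -0. -1.]
tcp in br mm [35.1 48.7] F br [ 1.2 -0.2]
```

>>> carry_out:
  motion: [-0.1,0,0,0,0,0,-0.1,0,0,0,0,0,-0.15,0,0,0,0,0,0,0,0,0,0,0]

```text
clock: 58.72
tool_pos: [0.5355, 0.3346, 0.0836]
eef_rot: [0.1, 0.995, -0.0, -0.002]
contact_force: [-7.7, 0.2, 3.9]
opening: 0.006
```

```bash
python3 -c "
from h import *
B()"
```

```text
58.73 [0.5355 0.3346 0.0836 2.9414] F [-7.7  0.2  3.9] open mm 0.5 tilt [-0.004 -0.    -1.   ]
tcp in br mm [34.5 48.6] F br [7.6 1.3]
```

Home in x (7.6 N). Retreat in x, lift and check the nesting.

>>> carry_out:
  motion: [0.5,0,0,0,0,0,1,0,0,0,0,0,0.5,0,0,0,0,0,0,0,-3,0,0,0,0,0,-5,0,0,0,0,0,-5,0,0,0,0,0,-5,0,0,0,0,0,-2,0,0,0]

```text
clock: 59.72
tool_pos: [0.5189, 0.3391, 0.2868]
eef_rot: [0.101, 0.995, 0.002, 0.002]
contact_force: [0.4, -0.5, -0.6]
opening: 0.006
```

```bash
cat >> h.py <<'E'
def final(p):
    X=p['X'];L=inb(X)*1e3;k=p['ok']&(X[...,2]>.05)&(X[...,2]<.066);l=L[k]
    for ax,nm in((1,'long'),(0,'short')):
        for u in(6,18,30,45,60,75,84,92):
            v=np.sort(l[(abs(l[:,1-ax]-u)<2)&(l[:,ax]>-15)&(l[:,ax]<110)][:,ax])
            if len(v)>5: print(nm,u,[(float(r[0].round(1)),float(r[-1].round(1))) for r in np.split(v,np.where(np.diff(v)>1)[0]+1) if len(r)>3])
E
python3 -c "
from h import *
B();p=shot('wrist','w16.png');final(p)"
```

```text
59.73 [0.5189 0.3391 0.2868 2.9397] F [ 0.4 -0.5 -0.6] open mm 0.5 tilt [ 0.004  0.003 -1.   ]
tcp in br mm [51.6 47.6] F br [-0.5  0.4]
long 6 [(1.3, 5.9), (6.9, 12.6), (14.8, 16.0), (17.1, 19.4), (21.6, 22.8), (24.9, 26.2), (35.1, 35.2), (36.3, 36.3), (40.8, 40.8), (48.7, 48.7), (58.9, 58.9), (60.0, 60.1), (66.8, 68.0), (74.7, 75.8), (77.0, 77.0), (78.1, 79.3), (80.4, 81.5), (83.7, 85.0)]
long 18 [(1.6, 6.3), (8.4, 11.7), (14.0, 15.1), (16.3, 17.4), (18.5, 19.7), (20.8, 21.9), (23.0, 24.1), (25.3, 26.4), (28.6, 28.6), (35.3, 35.3), (37.5, 37.6), (40.9, 40.9), (46.5, 46.5), (47.6, 47.6), (48.7, 48.7), (49.8, 49.9), (51.0, 51.0), (52.1, 52.1), (54.3, 54.3), (55.4, 55.5), (58.8, 58.9), (59.9, 59.9), (61.0, 61.0), (62.1, 62.2), (63.2, 63.3), (65.5, 66.7), (68.8, 71.1), (72.1, 73.4), (75.5, 83.5)]
long 30 [(-0.1, 2.3), (3.3, 8.9), (9.9, 12.3), (13.3, 17.7), (18.7, 18.9), (19.9, 21.1), (22.2, 22.2), (23.3, 24.1)]
long 45 [(0.4, 7.3), (8.3, 12.7), (13.8, 14.9), (15.9, 22.5)]
long 60 [(-0.0, 5.6), (6.6, 11.9), (13.1, 16.3), (17.4, 19.6), (20.6, 23.9)]
long 75 [(0.6, 7.2), (8.3, 12.6), (13.6, 24.2)]
long 84 [(-0.2, -0.0), (1.1, 7.6), (8.6, 18.1), (19.1, 19.2), (20.2, 24.2)]
long 92 [(0.4, 24.2)]
short 6 [(0.6, 3.4), (4.5, 7.1), (8.2, 31.6), (32.7, 37.2), (38.2, 38.5), (39.8, 50.9), (51.9, 54.1), (55.2, 71.5), (72.6, 73.7), (74.8, 94.7), (95.8, 97.7)]
short 18 [(0.8, 3.1), (4.2, 5.9), (6.9, 31.5), (32.6, 33.9), (34.9, 36.1), (37.2, 43.1), (44.3, 45.2), (46.3, 55.3), (56.4, 69.5), (70.6, 74.9), (75.9, 92.6), (93.7, 95.7)]
short 30 [(0.6, 0.8), (1.9, 14.1), (15.2, 24.0)]
short 45 [(0.7, 23.9)]
short 60 [(2.1, 20.0), (21.0, 24.1)]
short 75 [(2.3, 18.9), (19.9, 23.8)]
short 84 [(0.7, 7.0), (8.2, 15.4), (16.5, 17.4), (18.6, 21.1), (22.3, 23.6)]
```

Both angles sit contiguous at 0–24 mm along both walls, and the small's long leg ends at about 96 mm, as it should. Now the tray.

```bash
python3 -c "
from h import *
plan((.435,-.011,.24,3.1496))"
```

```text
8 0.15,-4.5,0.6,0,0,-0.026,0.27,-4.5,0.6,0,0,-0.026,0.39,-4.49,0.6,0,0,-0.026,0.5,-4.48,0.6,0,0,-0.026,0.62,-4.46,0.6,0,0,-0.027,0.74,-4.44,0.6,0,0,-0.026,0.85,-4.42,0.59,0,0,-0.027,0.98,-4.41,0.6,0,0,-0.026
end [ 0.435  -0.011   0.24    3.1494]
```

>>> carry_out:
  motion: [0.15,-4.5,0,0,0,-0.026,0.25,-4.5,0,0,0,-0.026,0.4,-4.5,0,0,0,-0.026,0.5,-4.5,0,0,0,-0.026,0.6,-4.45,0,0,0,-0.027,0.75,-4.45,0,0,0,-0.026,0.85,-4.4,0,0,0,-0.027,1,-4.4,0,0,0,-0.026]

```text
clock: 60.78
tool_pos: [0.4332, -0.0142, 0.2824]
eef_rot: [-0.004, 1.0, -0.0, -0.001]
contact_force: [0.8, 0.8, -1.2]
opening: 0.005
```

>>> carry_out:
  motion: [0,0,2,0,0,0,0,0,2.5,0,0,0,0,0,0,0,0,0]

```text
clock: 61.15
tool_pos: [0.4328, -0.013, 0.2368]
eef_rot: [-0.004, 1.0, -0.0, -0.003]
contact_force: [-0.3, -0.0, -0.0]
opening: 0.007
```

```bash
python3 -c "
from h import *
S()
for n in('top','side','wrist'):
  p=shot(n);X=roi(p,(.47,-.01),.045,.046,.062);print(n,len(X),np.percentile(X,[3,50,97],axis=0).round(4).tolist() if len(X) else '')
c=cur();plan((.436,-.0115,c[2],3.1496,2),(.436,-.0115,.088,3.1496,3))"
```

```text
61.15 [ 0.4328 -0.013   0.2368 -3.1331] F [-0.3 -0.  -0. ] open mm 0.6 tilt [-0.005 -0.    -1.   ]
top 0 
side 53 [[0.4666, -0.0334, 0.0468], [0.4706, -0.0049, 0.0575], [0.4763, 0.0151, 0.0616]]
wrist 614 [[0.4674, -0.036, 0.0469], [0.4699, -0.0128, 0.0562], [0.4763, 0.0104, 0.0578]]
5 -0.08,0.03,0,0,0,0,-0.09,0.02,0,0,0,0.001,0,0,5.03,0,0,0,0,0,5.03,0,0,0,0,0,5.03,0,0,0
end [ 0.436  -0.0115  0.088  -3.1339]
```

>>> carry_out:
  motion: [0,0,5,0,0,0,0,0,5,0,0,0,0,0,4.9,0,0,0,0,0,0,0,0,0]

```text
clock: 61.8
tool_pos: [0.4334, -0.0121, 0.088]
eef_rot: [-0.005, 1.0, -0.0, -0.002]
contact_force: [0.3, -0.6, -0.1]
opening: 0.004
```

>>> carry_out:
  motion: [-1,0,0,0,0,0,-1,0,0,0,0,0,-1.2,0,0,0,0,0,-1.2,0,0,0,0,0,-1.2,0,0,0,0,0,-1.2,0,0,0,0,0,-1.2,0,0,0,0,0,-1.2,0,0,0,0,0]

```text
clock: 62.8
tool_pos: [0.5258, -0.0113, 0.0924]
eef_rot: [-0.004, 1.0, 0.001, -0.0]
contact_force: [-2.4, 0.3, -2.1]
opening: 0.004
```

>>> carry_out:
  motion: [-1,0,0,0,0,0,-1,0,0,0,0,0,-1,0,0,0,0,0,-0.8,0,0,0,0,0,-0.6,0,0,0,0,0,0,0,0,0,0,0]

```text
clock: 63.55
tool_pos: [0.5712, -0.0112, 0.0896]
eef_rot: [-0.004, 1.0, 0.0, 0.001]
contact_force: [-0.2, 0.2, 1.2]
opening: 0.002
```

```bash
python3 -c "
from h import *
S()"
```

```text
63.55 [ 0.5712 -0.0112  0.0896 -3.1338] F [-0.2  0.2  1.2] open mm 0.2 tilt [ 0.001  0.    -1.   ]
```

Expected stop at about 0.583.

>>> carry_out:
  motion: [-0.4,0,0,0,0,0,-0.4,0,0,0,0,0,-0.3,0,0,0,0,0,-0.2,0,0,0,0,0,0,0,0,0,0,0]

```text
clock: 64.18
tool_pos: [0.582, -0.0112, 0.0896]
eef_rot: [-0.004, 1.0, -0.0, -0.001]
contact_force: [-5.6, -0.1, 3.7]
opening: 0.005
```

>>> carry_out:
  motion: [-0.2,0,0,0,0,0,-0.2,0,0,0,0,0,0,0,0,0,0,0]

```text
clock: 64.55
tool_pos: [0.5824, -0.0111, 0.0895]
eef_rot: [-0.005, 1.0, -0.001, -0.005]
contact_force: [-15.1, -0.4, 11.0]
opening: 0.003
```

```bash
python3 -c "
from h import *
S()"
```

```text
64.55 [ 0.5824 -0.0111  0.0895 -3.1319] F [-15.1  -0.4  11. ] open mm 0.3 tilt [-0.01  -0.002 -1.   ]
```

>>> carry_out:
  motion: [0.5,0,0,0,0,0,1.5,0,0,0,0,0,1,0,0,0,0,0,0,0,-4,0,0,0,0,0,-5,0,0,0,0,0,-5,0,0,0,0,0,-5,0,0,0,0,0,0,0,0,0]

```text
clock: 65.55
tool_pos: [0.5595, -0.0104, 0.2837]
eef_rot: [-0.004, 1.0, 0.001, 0.004]
contact_force: [0.9, -1.0, 0.2]
opening: 0.01
```

```bash
python3 -c "
from h import *
S()
p=shot('wrist');X=roi(p,(.60,-.01),.04,.046,.062);print('tab',len(X),np.percentile(X,[3,50,97],axis=0).round(4).tolist());bar(p)
s=shot('side');fit2(s);a=shot('top','top9.png');fit2(a)
for c in((.704,-.402,.07),(.734,.283,.03),(.427,.53,.05)):
  for q in(a,s): X=roi(q,c[:2],.07,c[2],.1);print(X.mean(0).round(3))
"
```

```text
65.55 [ 0.5595 -0.0104  0.2837 -3.1338] F [ 0.9 -1.   0.2] open mm 0.9 tilt [ 0.009  0.001 -1.   ]
tab 492 [[0.5925, -0.0353, 0.0482], [0.596, -0.0119, 0.0562], [0.6026, 0.0113, 0.0578]]
bar - 111 [0.6457 0.6459 0.6476]
bar + 102 [0.6447 0.6449 0.6472]
medium 379 [ 0.8 -2. ] dth 0.0053 res 1.77
small 250 [13.3 12.8] dth -0.0078 res 1.68
medium 255 [ 0.8 -1.7] dth 0.0083 res 1.66
small 196 [12.6 12. ] dth -0.0042 res 1.62
[ 0.711 -0.411  0.088]
[ 0.714 -0.404  0.089]
[0.739 0.283 0.04 ]
[0.737 0.29  0.042]
[0.427 0.527 0.07 ]
[0.424 0.521 0.07 ]
```

View pics/top9.png

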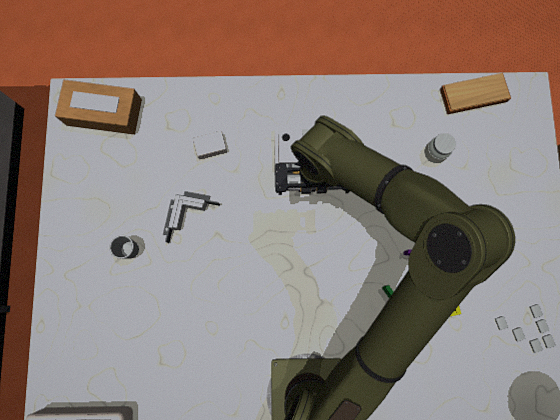

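Top picture: both angles nested in the bracket at (190,215). The beaker (124,247), cassettes (210,145) and jar (440,148) are where they were. The tab is at 0.598, which is home, and nothing touches. Handing in.

```bash
python3 -c "
from h import *
print(workorder.finish_job())"
```

```text
the job is handed in; nothing more can be done
None
```

The job is handed in after about 66 s on the robot clock. The large angle was not in the scene, so I worked with the medium and the small.

- **Tray:** It started about 9 mm out of home. I pulled it out until the force rose to 36 N at the stop. At the end I pushed it home against its stop (15 N). The tab now stands 48 mm in front of the bar, as specified.
- **Trimming:** I held each angle against the bar with its long leg, then its short leg, for at least a second at roughly 10 to 11 mm of travel. For the long legs I saw the bar's travel in the wrist picture. For the short legs I inferred it from the tool position and about 2 N of force.
- **Nesting:** The medium's edge was within about 0.5 mm of the bracket corner. The small is nested in it. The close check showed both angles filling 0 to 24 mm along both walls with no gap, parallel within about 0.01 rad.
- **Knocked angle:** The small was knocked aside while I worked on the medium. I found it again before gripping it.
- **What went wrong:** My first two pushes on the small jammed. The arm met up to about 37 N upward and 33 N sideways, near the 40 N limit but through the fingers. I never found the cause. A third push in slow steps slid it home.
- **Last check disagreed slightly:** The coarse top and side pictures put the medium about 2 mm off along the wall direction. That is within their calibration error, so I trusted the close wrist view.
- **Left alone:** In the last pictures the jar, cassettes and beaker showed no visible change of place.

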